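Kit the line carrier for the next feed unit

ROBOT

A 6-joint arm with a two-finger parallel gripper is mounted at the origin on the work surface. World frame = base frame: x ahead of the robot, y to its left, z up, the work surface at z = 0. Lengths are in m, angles in rad, forces in N, time in s.
With the tool pointing down it reaches from about 0.4 to 0.925 m from the base axis. Payload 12.5 kg.
Tool frame: the origin (TCP) lies at the very end of the fingers, on their centre line; the grasp point (between the pads) lies 19 mm behind it (grip_point_offset is the distance from the TCP to the grasp point, in m); z points along the fingers, y is the line along which they close (so a half turn about z gives the same grasp; the last joint's range is limited). The gripper opens to 95 mm and grips with 3 to 60 N. Pads are 20 mm wide; open, the fingers measure 119 mm over their backs; the gripper's body (75 mm by 180 mm) begins 59 mm behind the grasp point.
Start: joints at [-1.327, 0.491, 1.559, -0, 1.092, -0.106], TCP at [0.214, -0.587, 0.193] pointing down, gripper open.
Joint ranges: [-3.1, 3.1], [-0.84, 2.19], [0.05, 2.79], [-1.13, 4.28], [0.06, 2.93], [-2.69, 2.69]. Speed limits (rad/s): [2.22, 2.22, 2.79, 3.14, 3.14, 3.14].

INTERFACE

Orientations are given as a rotation vector (axis times angle).
In Python, from station import get_obs, read_camera, finish_job, grip_point_offset gives the robot as it stands. The module is installed in compiled form; this text tells all that it offers.
- The arm moves only by the shell command python3 -m creep 'ROWS' [FORCE]. ROWS is text: rows parted by semicolons, each of 5 numbers parted by spaces: the shift along the tool's x, y, z in m, then the turn about the tool's z in degrees, then the opening in per cent of the stroke, from 0 (shut) to 100 (fully open). A call has 1 to 8 rows; each row shifts and turns the commanded pose from where the row before left it, along the tool's axes as they then stand; what a row does not reach is not made up. A row lasts 1/12 s, in which the tool goes at most 41.7 mm and 7.16 degrees, less where a joint would pass 70% of its speed; a pose out of reach is approached as far as the arm can. A call is refused whole if a number of a shift passes 0.0417 or a number of a turn 7.16, either way. A call with a gripper value outside its range is refused whole. The fingers move at their own pace and stop on an object; FORCE is the grip in N (left out, the last holds). Time passes only in rows, so rows that do not move let the fingers close. It gives the time, the measured TCP pose, the force, the opening and the grip force at its end, in the units of the state.
- get_obs(): the state, without advancing time (a new reading comes with each control period).
- read_camera(name): name is "scene" or "top" or "wrist"; returns a dict with "color" (480x640x3 uint8, blue, green, red), "z_map" (480x640 float32, m along the optical axis (not along the pixel's ray), 0 where there is no reading), "fx", "fy", "cx", "cy" (pixels), "view" (4x4, takes a point from world to camera coordinates); the wrist camera has in their place "tool_from_camera" (4x4, takes a point from camera to tool coordinates, whose origin is the TCP and whose axes are the flange's). Camera axes: x right, y up, looking along -z (the intrinsics and any distortion apply to the point x, -y, -z); pixel columns grow to the right and rows downward; lengths in m; the calibration is good to about 2 mm. A picture is of the moment at which its call begins: read the wrist's pose just before it.
- finish_job(): hands the job in; it is judged then, once.
The state is a dict: "t": time; "joint_pos": joint angles; "qd": joint speeds; "effort": joint torques, N m; "eef_pos": TCP position; "orientation": TCP orientation; "ft_force": force on the tool from outside, world axes, zero at the start; "torque": the same for the moment, N m; "opening": finger opening in m; "finger_force": force on a finger pad.
Only numpy, scipy, OpenCV 4.12 (cv2) and the standard library are available. Lean on these libraries where they do the work, as an engineer would, in place of code of your own. Each camera call takes 0.05 s, during which the arm holds its last target. There are 200 camera calls.

TASK

Kit the carrier from the green mat: lay the silver guide plate lengthwise on the middle of the frame's deck, rib up; lay the black-sleeved roller on the carrier along the frame's white-ribbed side and the orange-sleeved one along its plain silver side, each parallel to the frame and midway along it. Off the frame's white-gear end, in line with its middle, put first the loose gear, flat and hub up, then the motor, upright, so the gear is between frame and motor. Set parts down, do not drop them; leave the tape, screw box and screwdriver alone.

Things in the scene. Friction and masses are not known exactly. Their poses are not given: they have to be found in the camera images.
- carrier: Fixed grey line carrier (tray), 222 (x) x 320 mm (y). Floor 12 mm above the table; rim 6 mm wide, 8 mm above the floor; inside 210 x 308 mm. Origin: centre of the underside, on the table; z up. It lies on one side of the bench, the green parts mat (3 mm thick) on the other; sides change.
- frame: Frame fixed on the carrier floor. Origin: centre of underside; z up; long axis y. Flat dark deck 54 x 150 mm, top at z 26 mm, between dark end plates at y -77 and 77 mm, 42 mm tall. Upright white gear on the +y end, out to y 89 mm. White ribs along the +x side, to x 37 mm; plain silver strip along the -x side, to x -37 mm. Sits 55 mm off the carrier's middle to its -y.
- guide: Loose silver guide plate, 44 (x) x 120 (y) x 3 mm, with a raised rib 12 mm wide and 112 mm long (y) on its middle, top 18 mm above the underside: grip it across the rib. 0.08 to 0.15 kg. Origin: centre of the underside; z up. Starts on the green mat.
- feed_roller: Loose roller with two BLACK sleeves, 160 mm long, along its y. Shaft 10 mm; sleeves 24 mm thick, 26 to 56 mm from the middle; white middle hub 18 mm thick, 36 mm long: grip it there across x. Square 26 mm white bearings 67 mm from the middle keep it from rolling. 0.09 to 0.16 kg. Origin: under the middle at the bearings' underside, shaft 13 mm above; z up. Starts on the mat.
- exit_roller: Loose roller with two ORANGE sleeves; otherwise the same shape, size, weight and origin as the black one (feed_roller). Starts on the green mat.
- motor: Loose stepper motor, a 42 x 42 mm block 38 mm tall, silver with a black middle, brass pinion 11 mm wide on top, to 56 mm; stands upright. A white socket stands 2.5 mm proud of its -y face: grip it across x. 0.16 to 0.3 kg. Origin: centre of the underside; z up. Starts on the green mat.
- gear: Loose white toothed gear lying flat: 41 mm diameter, 12 mm thick, with a hub 20 mm in diameter on top, to 30 mm above the underside (grip the hub). 0.02 to 0.04 kg. Origin: centre of the underside; z up. Starts on the green mat.
- tape: Bystander: loose yellow roll of tape lying flat, 96 mm diameter, 25 mm tall, beyond the carrier or mat. Origin: centre of the underside.
- screw_box: Bystander: loose white open box of screws, 75 x 105 x 45 mm tall, beyond the carrier or mat. Origin: centre of the underside.
- driver: Bystander: loose blue torque screwdriver lying along its own y, 202 mm long, 34 mm thick, beyond the carrier and mat. Origin: under it on the table, 90 mm from the handle's butt.

How it is judged:
At the end, for the whole second after the job is handed in: In the frame's axes, at rest, released, upright: guide on deck within 10 (x), 12 mm (y), 0.15 rad; on the carrier floor, rollers within 15 mm of midway, 0.17 rad, black at x 46 to 98, orange at x -98 to -46 mm; gear at y 104 to 150, motor beyond it at y 143 to 196 mm, both within 15 mm in x (x of guide in the frame of frame between -0.01 and 0.01 m and y of guide in the frame of frame between -0.012 and 0.012 m and z of guide in the frame of frame between 0.022 and 0.03 m and angle between the y axis of guide and the y axis of frame, either way round below 0.15 rad and angle between each of guide, feed_roller, exit_roller, gear, motor's own z axis and vertical below 0.1 rad and x of feed_roller in the frame of frame between 0.046 and 0.098 m and y of feed_roller in the frame of frame between -0.015 and 0.015 m and z of feed_roller in the frame of carrier between 0.008 and 0.016 m and angle between the y axis of each of feed_roller, exit_roller and the y axis of frame, either way round below 0.17 rad and x of exit_roller in the frame of frame between -0.098 and -0.046 m and y of exit_roller in the frame of frame between -0.015 and 0.015 m and z of exit_roller in the frame of carrier between 0.008 and 0.016 m and y of gear in the frame of frame between 0.104 and 0.15 m and x of gear in the frame of frame between -0.015 and 0.015 m and z of gear in the frame of carrier between 0.008 and 0.016 m and y of motor in the frame of frame between 0.143 and 0.196 m and x of motor in the frame of frame between -0.015 and 0.015 m and z of motor in the frame of carrier between 0.008 and 0.016 m and linear speed of each of guide, feed_roller, exit_roller, motor, gear below 0.02 m/s and angular speed of each of guide, feed_roller, exit_roller, motor, gear below 0.2 rad/s and contact force between each of guide, feed_roller, exit_roller, motor, gear and the fingers below 0.1 N); the robot touches nothing.
It fails at once if the tape roll moved more than 15 mm or was tipped (distance of tape from where it was at the start of the episode above 0.015 m or angle between tape's own z axis and vertical above 0.2 rad).
It fails at once if the screw box moved more than 15 mm or was tipped (distance of screw_box from where it was at the start of the episode above 0.015 m or angle between screw_box's own z axis and vertical above 0.2 rad).
It fails at once if the torque driver moved more than 15 mm or was tipped (distance of driver from where it was at the start of the episode above 0.015 m or angle between driver's own z axis and vertical above 0.2 rad).
It fails at once if a part was let fall (faster than 0.6 m/s, a drop of 18 mm, with the gripper not holding it) ((linear speed of guide above 0.6 m/s and contact force between guide and the fingers below 0.05 N) or (linear speed of feed_roller above 0.6 m/s and contact force between feed_roller and the fingers below 0.05 N) or (linear speed of exit_roller above 0.6 m/s and contact force between exit_roller and the fingers below 0.05 N) or (linear speed of motor above 0.6 m/s and contact force between motor and the fingers below 0.05 N) or (linear speed of gear above 0.6 m/s and contact force between gear and the fingers below 0.05 N)).
It also fails if it takes over 128 s, if anything falls off the work surface, if the arm or the gripper's body presses on something with over 40 N, if the wrist force passes 120 N, or if a joint passes its speed limit or range.

## Working session

There is one attempt and no reset: what is moved stays moved. The work goes in short steps, Python scripts to look and compute and a shell command to move; the robot and the scene stay as the last step left them, time stands still between calls to the robot, and variables do not carry over. Pictures are saved under pics/ and viewed, at most 14 in all, crops included, and the job is handed in when it is done.

```bash
mkdir -p pics
cat > h.py <<'E'
import numpy as np,cv2
from station import *
from scipy.spatial.transform import Rotation as R
def cloud(d):
    z=d["z_map"]; v,u=np.mgrid[:480,:640]
    p=np.stack([(u-d["cx"])/d["fx"]*z,-(v-d["cy"])/d["fy"]*z,-z,np.ones_like(z)],-1)
    if "view" in d: T=np.linalg.inv(d["view"])
    else:
        o=d["obs"]; W=np.eye(4); W[:3,:3]=R.from_rotvec(o["orientation"]).as_matrix(); W[:3,3]=o["eef_pos"]; T=W@d["tool_from_camera"]
    d["T"]=T
    return (p@T.T)[...,:3]
def look(n,name=None):
    o=get_obs(); d=read_camera(n); d["obs"]=o
    if name: cv2.imwrite("pics/"+name,d["color"])
    return d
def ray(d,u,v,h):
    T=d["T"] if "T" in d else np.linalg.inv(d["view"])
    r=T[:3,:3]@np.array([(u-d["cx"])/d["fx"],-(v-d["cy"])/d["fy"],-1]); c=T[:3,3]
    return c+r*(h-c[2])/r[2]
E
python3 - <<'E'
from h import *
o=get_obs();print(o,grip_point_offset)
print(R.from_rotvec(o["orientation"]).as_matrix().round(3))
for n in("top","scene","wrist"):
    d=look(n,n+"0.png");p=cloud(d);print(n,d["fx"],d["T"].round(3).tolist(),[k for k in d],(d["z_map"]>0).mean())
E
```

```text
{'t': 0.0, 'joint_pos': array([-1.32662655e+00,  4.91550926e-01,  1.55947386e+00, -7.37389675e-06,
        1.09168047e+00, -1.05591984e-01]), 'qd': array([-0.00052235,  0.00106989,  0.00151072,  0.0014316 , -0.0001959 ,
       -0.00126174]), 'effort': array([ 1.11121652e-03, -6.12647438e+01, -2.58180106e+01,  6.93071424e-02,
        4.82741918e-02, -1.35711757e-04]), 'eef_pos': array([ 0.21412849, -0.58688123,  0.19205872]), 'orientation': array([-3.09258130e+00, -5.46420562e-01,  1.31202289e-04]), 'ft_force': array([0.0075668 , 0.18865653, 1.0166927 ]), 'torque': array([ 0.0133777 , -0.02731592, -0.01048379]), 'finger_force': 0.0, 'opening': 0.0954356597334826} 0.0188
[[ 0.939  0.343 -0.   ]
 [ 0.343 -0.939  0.001]
 [ 0.    -0.001 -1.   ]]
top 453.3174873296581 [[0.01, 0.987, -0.161, 0.473], [-1.0, 0.005, -0.03, 0.017], [-0.029, 0.161, 0.986, 0.802], [0.0, 0.0, 0.0, 1.0]] ['color', 'z_map', 'fx', 'fy', 'cx', 'cy', 'view', 'obs', 'T'] 0.9958203125
scene 609.3305223515321 [[0.553, -0.469, 0.689, 1.275], [0.833, 0.286, -0.474, -0.442], [0.025, 0.836, 0.549, 0.587], [0.0, 0.0, 0.0, 1.0]] ['color', 'z_map', 'fx', 'fy', 'cx', 'cy', 'view', 'obs', 'T'] 0.9941015625
wrist 388.8981523685193 [[0.344, 0.91, 0.231, 0.279], [-0.939, 0.334, 0.084, -0.564], [-0.001, -0.245, 0.969, 0.384], [0.0, 0.0, 0.0, 1.0]] ['color', 'z_map', 'fx', 'fy', 'cx', 'cy', 'tool_from_camera', 'obs', 'T'] 0.9957259114583333
```

View pics/top0.png

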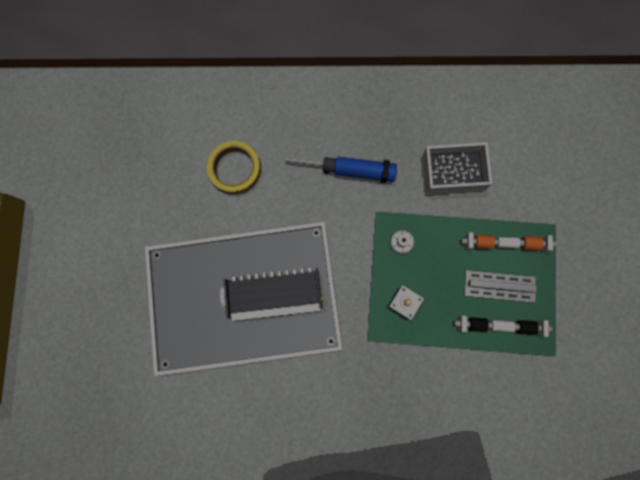

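View pics/scene0.png

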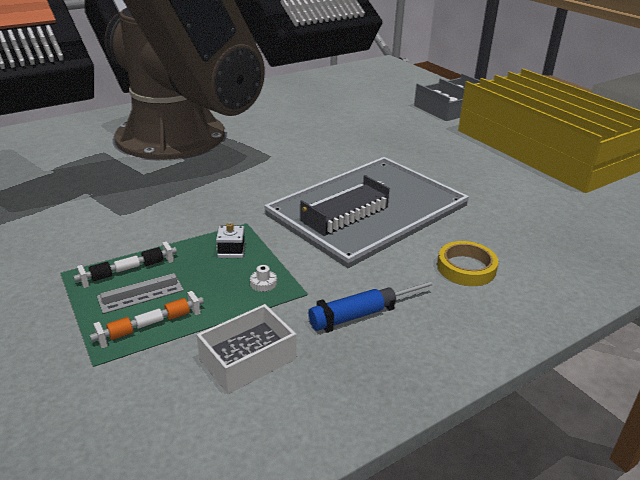

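The top view shows the carrier on the left (world +y), with its gear end at about (224,295), ribs on the far (+x) side at the row ~275 edge, and the silver strip near. On the mat at right are the gear (402,241), motor (406,302), orange roller (510,242), guide (500,286) and black roller (505,326). The bystanders lie at larger x. The scene view agrees.

```bash
cat > m.py <<'E'
from h import *
def tri(d1,p1,d2,p2):
    A=[];b=[]
    for d,p in((d1,p1),(d2,p2)):
        T=d["T"];r=T[:3,:3]@np.array([(p[0]-d["cx"])/d["fx"],-(p[1]-d["cy"])/d["fy"],-1]);r/=np.linalg.norm(r)
        P=np.eye(3)-np.outer(r,r);A.append(P);b.append(P@T[:3,3])
    x=np.linalg.solve(sum(A),sum(b));return x.round(4),[np.linalg.norm(P@x-q).round(4) for P,q in zip(A,b)]
def blobs(d,mask,amin=15):
    n,l,s,c=cv2.connectedComponentsWithStats(mask.astype(np.uint8));
    return [(c[i],s[i,4],l==i) for i in range(1,n) if s[i,4]>=amin]
E
python3 - <<'E'
from m import *
for n in("top","scene"):
    d=look(n);P=cloud(d)
    h=cv2.cvtColor(d["color"],cv2.COLOR_BGR2HSV)
    g=(h[...,0]>60)&(h[...,0]<95)&(h[...,1]>90)
    big=max(blobs(d,g),key=lambda b:b[1]);k=cv2.convexHull(np.argwhere(big[2])[:,::-1].astype(np.int32))
    m=np.zeros((480,640),np.uint8);cv2.fillConvexPoly(m,k,1)
    print(n,"mat z",np.median(P[big[2]][:,2]))
    hi=(m>0)&(P[...,2]>0.009)
    for c,a,b in blobs(d,hi,30):
        q=P[b];r=cv2.minAreaRect(q[:,:2].astype(np.float32));print("obj",c.round(),a,"rect",np.round(r[0],4),np.round(r[1],4),round(r[2],1),"ztop",np.percentile(q[:,2],[5,50,98]).round(4), "cen",q[:,:2].mean(0).round(4))
    # table & others
    o=(m==0)&(P[...,2]>0.006)&(P[...,2]<0.08)&(P[...,0]>.3)&(P[...,0]<.9)&(abs(P[...,1])<.5)
    for c,a,b in blobs(d,o,100):
        q=P[b];r=cv2.minAreaRect(q[:,:2].astype(np.float32));print("oth",c.round(),a,"rect",np.round(r[0],4),np.round(r[1],4),round(r[2],1),"z",np.percentile(q[:,2],[5,50,98]).round(4))
    f=(P[...,2]>0.025)&(P[...,0]>.3)&(P[...,0]<.65)&(P[...,1]<.5)&(P[...,1]>-.0)
    for c,a,b in blobs(d,f,60):
        q=P[b];r=cv2.minAreaRect(q[:,:2].astype(np.float32));print("frame",c.round(),a,"rect",np.round(r[0],4),np.round(r[1],4),round(r[2],1),"z",np.percentile(q[:,2],[5,50,98]).round(4))
E
```

```text
top mat z 0.003093243831626624
obj [402. 242.] 415 rect [ 0.5416 -0.0506] [0.0405 0.1888] 57.7 ztop [0.0123 0.0157 0.0354] cen [ 0.6017 -0.0886]
obj [508. 242.] 1112 rect [ 0.5667 -0.1586] [0.0707 0.3922] 18.0 ztop [0.0162 0.0245 0.0309] cen [ 0.6017 -0.2694]
obj [502. 286.] 517 rect [ 0.5129 -0.1477] [0.0347 0.3374] 7.9 ztop [0.0131 0.0207 0.0236] cen [ 0.5282 -0.2568]
obj [405. 303.] 704 rect [ 0.4988 -0.051 ] [0.1354 0.0544] 89.2 ztop [0.0258 0.0413 0.0574] cen [ 0.4978 -0.0907]
obj [503. 326.] 1204 rect [ 0.4657 -0.1596] [0.3536 0.0255] 87.3 ztop [0.0159 0.0244 0.0305] cen [ 0.4612 -0.2538]
oth [233. 167.] 1291 rect [0.7396 0.2124] [0.0953 0.0945] 56.3 z [0.0096 0.0239 0.0272]
oth [457. 168.] 3089 rect [ 0.7343 -0.186 ] [0.0769 0.1064] 4.0 z [0.0151 0.0198 0.0469]
oth [356. 168.] 1510 rect [0.7393 0.0192] [0.2001 0.0353] 84.1 z [0.018  0.0304 0.0359]
oth [241. 299.] 23826 rect [0.5055 0.1893] [0.2226 0.3209] 8.4 z [0.0104 0.0131 0.0408]
frame [271. 295.] 4097 rect [0.511  0.1186] [0.0839 0.2002] 2.0 z [0.0343 0.0382 0.0548]
scene mat z 0.0028343354488277184
obj [230. 241.] 751 re
[... 405 characters left out ...]
0.0226] cen [ 0.5394 -0.2634]
obj [146. 318.] 1646 rect [ 0.9106 -0.3876] [0.1532 0.7211] 69.5 ztop [0.0121 0.0218 0.0297] cen [ 0.6128 -0.2773]
obj [249. 312.] 150 rect [ 0.9718 -0.3149] [0.0613 0.6552] 61.9 ztop [0.0416 0.0445 0.0466] cen [ 0.7065 -0.1656]
oth [365. 208.] 11596 rect [0.5064 0.1882] [0.2284 0.3255] 8.6 z [0.0101 0.0133 0.048 ]
oth [467. 262.] 1647 rect [0.7425 0.2108] [0.0952 0.0974] 50.0 z [0.008  0.0216 0.026 ]
oth [354. 306.] 2200 rect [0.7427 0.019 ] [0.2031 0.0382] 83.4 z [0.0107 0.027  0.0349]
oth [246. 347.] 5173 rect [ 0.7361 -0.1862] [0.0786 0.1072] 3.5 z [0.0109 0.0238 0.0457]
frame [346. 204.] 2410 rect [0.5118 0.1324] [0.0788 0.1742] 7.3 z [0.028  0.0378 0.0541]
```

Geometry is consistent with the given sizes: carrier at (0.5055, 0.189) with yaw about 8.4°, mat parts at the expected heights. Next I go above the mat for a close look.

```bash
cat > plan.py <<'E'
# prints tool-frame delta to reach world x y z and tool-x azimuth (deg, mod 180)
import sys;from h import *
a=list(map(float,sys.argv[1:]));o=get_obs();M=R.from_rotvec(o["orientation"]).as_matrix()
phi=np.degrees(np.arctan2(M[1,0],M[0,0]))
d=np.array(a[:3])-o["eef_pos"]
t=-((a[3]-phi+90)%180-90) if len(a)>3 else 0
print("t",round(o["t"],2),"pos",o["eef_pos"].round(4),"phi",phi.round(2),"tilt",np.degrees(np.arccos(-M[2,2])).round(2),"| d tool now",(M.T@d).round(4),"turn",round(t,2),"| d tool after turn",(M.T@d@R.from_euler('z',t,degrees=True).as_matrix()).round(4),"open",o["opening"].round(4))
E
python3 -m creep '.0366 -.021 -.005 0 100;.0366 -.021 -.005 0 100;.0366 -.021 -.005 0 100;.0366 -.021 -.005 0 100;.0366 -.021 -.005 0 100;.0366 -.021 -.005 0 100;.0366 -.021 -.005 0 100;.0366 -.021 -.005 0 100' 20 && python3 -m creep '.0366 -.021 -.005 0 100;.0366 -.021 -.005 0 100;.0366 -.021 -.005 0 100;.0366 -.021 -.005 0 100;0 0 0 -7 100;0 0 0 -7 100;0 0 0 -7 100;0 0 0 -7 100' && python3 -m creep '0 0 0 -7 100;0 0 0 -7 100;0 0 0 -7 100;0 0 0 -7 100;0 0 0 -7 100;0 0 0 -7 100;0 0 0 0 100;0 0 0 0 100'
python3 plan.py .54 -.2 .25 90
cat > mat.py <<'E'
from m import *
def mat(n,name=None):
    d=look(n,name);P=cloud(d);ok=d["z_map"]>0.05
    box=ok&(P[...,0]>.41)&(P[...,0]<.66)&(P[...,1]>-.36)&(P[...,1]<-.03)
    for c,a,b in blobs(d,box&(P[...,2]>.0055)&(P[...,2]<.075),150):
        q=P[b];r=cv2.minAreaRect(q[:,:2].astype(np.float32))
        Z=np.percentile(q[:,2],99);t=q[q[:,2]>Z-.008];rt=cv2.minAreaRect(t[:,:2].astype(np.float32))
        print(n,c.round(),a,"rect",np.round(r[0],4),np.round(r[1],4),round(r[2],1),"| z99",Z.round(4),"top",np.round(rt[0],4),np.round(rt[1],4),round(rt[2],1),t[:,:2].mean(0).round(4))
    return d,P
E
python3 - <<'E'
from mat import *
mat("top");mat("wrist","w1.png")
E
```

```text
t: 0.92
eef_pos: [0.4284, -0.3322, 0.2322]
orientation: [3.093, 0.546, 0.0]
ft_force: [0.8, -0.6, 0.3]
opening: 0.0955
finger_force: 0.0
t: 1.58
eef_pos: [0.5343, -0.207, 0.2513]
orientation: [-2.865, -1.289, 0.0]
ft_force: [-0.2, -1.0, 0.5]
opening: 0.0951
finger_force: 0.0
t: 2.25
eef_pos: [0.5341, -0.2074, 0.2514]
orientation: [2.225, 2.218, -0.0]
ft_force: [-0.7, 0.1, 0.6]
opening: 0.0951
finger_force: 0.0
top [402. 242.] 424 rect [ 0.6046 -0.0897] [0.0416 0.0402] 60.9 | z99 0.0357 top [ 0.604  -0.0902] [0.019  0.0183] 64.1 [ 0.6039 -0.0901]
top [502. 242.] 964 rect [ 0.6065 -0.2644] [0.1434 0.0295] 89.0 | z99 0.0306 top [ 0.6057 -0.2609] [0.0257 0.1355] 0.0 [ 0.6037 -0.2632]
top [500. 286.] 1332 rect [ 0.5279 -0.2585] [0.1199 0.0458] 85.2 | z99 0.0231 top [ 0.5288 -0.2587] [0.1111 0.0124] 84.8 [ 0.5285 -0.2588]
top [405. 303.] 722 rect [ 0.4955 -0.0944] [0.0484 0.0448] 58.1 | z99 0.058 top [ 0.4983 -0.0924] [0.0113 0.0099] 88.3 [ 0.4983 -0.092 ]
top [497. 326.] 1072 rect [ 0.4614 -0.2511] [0.1499 0.0261] 87.0 | z99 0.0301 top [ 0.4625 -0.2519] [0.148 0.025] 88.1 [ 0.4615 -0.2477
[... 706 characters left out ...]
Traceback (most recent call last):
  File "plan.py", line 7, in <module>
    print("t",round(o["t"],2),"pos",o["eef_pos"].round(4),"phi",phi.round(2),"tilt",np.degrees(np.arccos(-M[2,2])).round(2),"| d tool now",(M.T@d).round(4),"turn",round(t,2),"| d tool after turn",(M.T@d@R.from_euler('z',t,degrees=True).as_matrix()).round(4),"open",o["opening"].round(4))
                                                                                                                                                                                                                                                                         ^^^^^^^^^^^^^^^^^^
AttributeError: 'float' object has no attribute 'round'
```

```bash
sed -i 's/o\["opening"\].round(4)/round(o["opening"],4)/' plan.py
python3 - <<'E'
from m import *
ds={n:look(n) for n in("top","wrist","scene")}
S={}
for n,d in ds.items():
    P=cloud(d);h=cv2.cvtColor(d["color"],cv2.COLOR_BGR2HSV)
    box=(d["z_map"]>.05)&(P[...,0]>.41)&(P[...,0]<.66)&(P[...,1]>-.37)&(P[...,1]<-.03)
    for nm,m in(("or",(h[...,0]<18)&(h[...,1]>130)&(h[...,2]>90)),("bk",(h[...,2]<45)&(P[...,2]>.008)&(P[...,1]<-.15))):
        b=sorted(blobs(d,m&box,40),key=lambda b:-b[1])[:2]
        b.sort(key=lambda b:P[b[2]][:,1].mean());S[n,nm]=[x[0] for x in b]
        print(n,nm,[(x[0].round(1),x[1],P[x[2]].mean(0).round(4)) for x in b])
for nm in("or","bk"):
  for n in ("top","scene"):
    r=[tri(ds["wrist"],a,ds[n],b) for a,b in zip(S["wrist",nm],S[n,nm])];print(nm,n,r)
im=cv2.imread("pics/w1.png");cv2.imwrite("pics/w1c.png",cv2.resize(im[30:170,210:450],None,fx=3,fy=3,interpolation=cv2.INTER_CUBIC))
E
```

```text
top or [(array([533.7, 242.5]), np.int32(203), array([ 0.6014, -0.311 ,  0.0327])), (array([485.2, 240.9]), np.int32(209), array([ 0.605 , -0.232 ,  0.0255]))]
top bk [(array([477.7, 324.5]), np.int32(269), array([ 0.4632, -0.2133,  0.0247])), (array([565. , 223.4]), np.int32(7269), array([ 0.556 , -0.1885,  0.3818]))]
wrist or [(array([376.5, 300. ]), np.int32(417), array([ 0.6025, -0.3117,  0.0242])), (array([380.8, 231.6]), np.int32(407), array([ 0.6044, -0.2309,  0.0243]))]
wrist bk [(array([545.4, 374.9]), np.int32(5588), array([ 0.5862, -0.1919,  0.3614])), (array([243.8, 423.3]), np.int32(49524), array([ 0.5196, -0.1827,  0.3874]))]
scene or [(array([119.6, 327.6]), np.int32(379), array([ 0.6105, -0.3143,  0.0217])), (array([176.9, 308. ]), np.int32(352), array([ 0.6124, -0.2328,  0.0215]))]
scene bk [(array([100.2, 270.8]), np.int32(299), array([ 0.4674, -0.2977,  0.0209])), (array([146.1,  54.7]), np.int32(6782), array([ 0.5648, -0.2137,  0.3659]))]
or top [(array([ 0.5672, -0.223 ,  0.2391]), [np.float64(0.0003), np.float64(0.0003)]), (array([ 0.6022, -0.2275,  0.0396]), [np.float64(0.0004), np.float64(0.0004)])]
or scene [(array([ 0.6041, -0.3139,  0.0168]), [np.float64(0.0008), np.float64(0.0008)]), (array([ 0.606 , -0.2317,  0.0165]), [np.float64(0.0009), np.float64(0.0009)])]
bk top [(array([ 0.4666, -0.0643,  0.5482]), [np.float64(0.0065), np.float64(0.0065)]), (array([ 0.54  , -0.148 ,  0.4479]), [np.float64(0.0118), np.float64(0.0118)])]
bk scene [(array([ 0.7064, -0.3259,  0.1794]), [np.float64(0.0155), np.float64(0.0155)]), (array([ 0.5179, -0.2025,  0.3562]), [np.float64(0.0058), np.float64(0.0058)])]
```

View pics/w1.png

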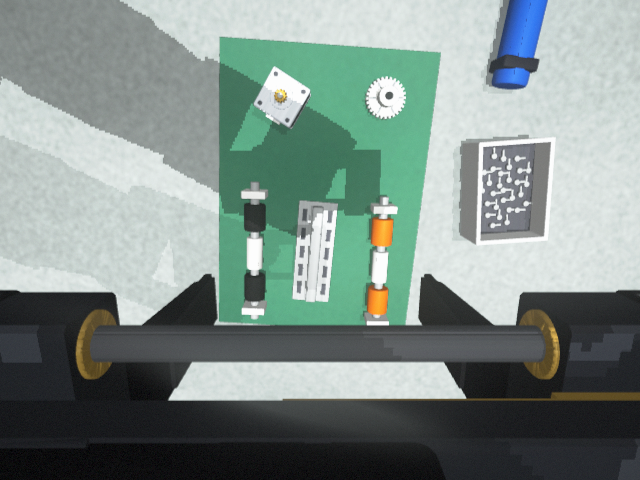

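```bash
python3 plan.py .53 -.258 .1 85
```

```text
t 2.5 pos [ 0.5341 -0.2074  0.2515] phi 89.93 tilt 0.0 | d tool now [-0.0506 -0.0041  0.1515] turn 4.93 | d tool after turn [-0.0507  0.0003  0.1515] open 0.0948
```

Wrist picture: motor (281,97), gear (386,98), black roller hub (254,253), guide rib (316,252), orange roller hub (379,266). The heights fit the text (orange shaft triangulated at 16.7 mm, expected 16). I pick the guide first.

```bash
python3 -m creep '0 0 0 5 45;-.0257 0 .02 0 45;-.0257 0 .02 0 45;0 0 .04 0 45;0 0 .04 0 45;0 0 .04 0 45;0 0 .035 0 45;0 0 0 0 45' 15 && python3 -m creep '0 0 .015 0 45;0 0 .01 0 45;0 0 0 0 45' && python3 plan.py .5303 -.259 .009 85
```

```text
t: 3.17
eef_pos: [0.5269, -0.2571, 0.0506]
orientation: [-2.31, -2.115, 0.004]
ft_force: [-0.5, 0.4, -0.9]
opening: 0.0475
finger_force: 0.0
t: 3.42
eef_pos: [0.5296, -0.2585, 0.0312]
orientation: [-2.315, -2.122, 0.0]
ft_force: [-0.4, 0.5, 0.5]
opening: 0.0429
finger_force: 0.0
t 3.42 pos [ 0.5296 -0.2585  0.0312] phi 85.01 tilt 0.05 | d tool now [-0.0004  0.0008  0.0222] turn 0.01 | d tool after turn [-0.0004  0.0008  0.0222] open 0.0429
```

```bash
python3 -m creep '0 0 .012 0 45;0 0 .01 0 45;0 0 0 0 45;0 0 0 0 0;0 0 0 0 0;0 0 0 0 0;0 0 0 0 0;0 0 0 0 0' 15 && python3 -m creep '0 0 -.02 0 0;0 0 -.04 0 0;0 0 -.04 0 0;0 0 0 0 0;0 0 0 0 0' && python3 plan.py .5135 .1349 .12 98.4
```

```text
t: 4.08
eef_pos: [0.5298, -0.2587, 0.0098]
orientation: [2.315, 2.123, 0.0]
ft_force: [-0.6, -0.6, 0.7]
opening: 0.0144
finger_force: 0.0
t: 4.5
eef_pos: [0.5305, -0.2591, 0.1117]
orientation: [2.312, 2.12, 0.002]
ft_force: [0.3, 0.5, -0.4]
opening: 0.0005
finger_force: 0.0
t 4.5 pos [ 0.5305 -0.2591  0.1117] phi 85.04 tilt 0.26 | d tool now [ 0.3911 -0.051  -0.0093] turn -13.36 | d tool after turn [ 0.3923  0.0408 -0.0093] open 0.0005
```

The fingers were still closing when I lifted, so the grasp missed. I reopen, go back and check.

```bash
python3 -m creep '0 0 0 0 45;0 0 0 0 45;0 0 0 0 45;0 0 0 0 45;0 0 0 0 45;0 0 0 0 45;0 0 0 0 45;0 0 0 0 45' 15
python3 - <<'E'
from mat import *
mat("wrist")
E
```

```text
t: 5.17
eef_pos: [0.5296, -0.2586, 0.1093]
orientation: [-2.315, -2.123, 0.0]
ft_force: [0.0, -0.2, -0.2]
opening: 0.0418
finger_force: 0.0
wrist [248.  17.] 2559 rect [ 0.4988 -0.1093] [0.0522 0.0248] 6.0 | z99 0.0429 top [ 0.4942 -0.1107] [0.0191 0.0464] 86.5 [ 0.4981 -0.1089]
wrist [408.   7.] 662 rect [ 0.6032 -0.1062] [0.0103 0.0348] 82.7 | z99 0.0167 top [ 0.6037 -0.1064] [0.0098 0.034 ] 84.3 [ 0.6036 -0.1064]
wrist [225. 218.] 4407 rect [ 0.4624 -0.2439] [0.1341 0.0262] 86.8 | z99 0.03 top [ 0.4616 -0.2449] [0.132 0.026] 86.1 [ 0.464  -0.2372]
wrist [418. 218.] 4097 rect [ 0.605  -0.2591] [0.1318 0.0259] 88.2 | z99 0.0301 top [ 0.6058 -0.2607] [0.1284 0.0259] 89.0 [ 0.6049 -0.2466]
wrist [318. 234.] 7503 rect [ 0.53 -0.26] [0.1196 0.0439] 85.0 | z99 0.0223 top [ 0.5301 -0.2597] [0.1114 0.0118] 84.9 [ 0.5302 -0.257 ]
```

```bash
python3 -m creep '-.001 0 .04 0 40;0 0 .035 0 35;0 0 .015 0 35;0 0 .010 0 35;0 0 0 0 35;0 0 0 0 0;0 0 0 0 0;0 0 0 0 0' 15 && python3 -m creep '0 0 0 0 0;0 0 0 0 0;0 0 0 0 0;0 0 0 0 0;0 0 0 0 0;0 0 0 0 0' && python3 plan.py .5135 .1349 .12 98.4
```

```text
t: 5.88
eef_pos: [0.5303, -0.26, 0.0109]
orientation: [2.314, 2.122, 0.001]
ft_force: [0.2, 0.4, -0.1]
opening: 0.0186
finger_force: 0.0
t: 6.38
eef_pos: [0.5296, -0.2597, 0.0095]
orientation: [2.315, 2.123, -0.0]
ft_force: [0.9, -0.5, 0.8]
opening: 0.0006
finger_force: 0.0
t 6.38 pos [ 0.5296 -0.2597  0.0095] phi 85.04 tilt 0.01 | d tool now [ 0.3917 -0.0501 -0.1105] turn -13.36 | d tool after turn [ 0.3927  0.0417 -0.1105] open 0.0006
```

Run:
```python
from mat import *
d=look("wrist","w2.png");d=look("scene","s2.png");im=cv2.imread("pics/s2.png")
a=cv2.resize(im[200:370,40:320],(800,486));cv2.imwrite("pics/s2c.png",a)
```

```text
(no output)
```

View pics/w2.png

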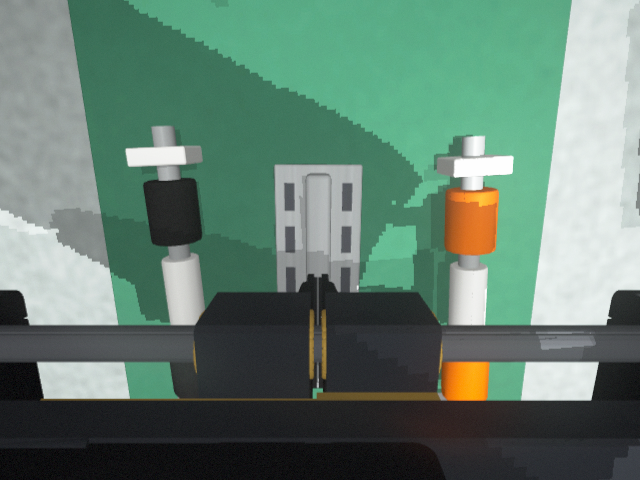

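View pics/s2c.png

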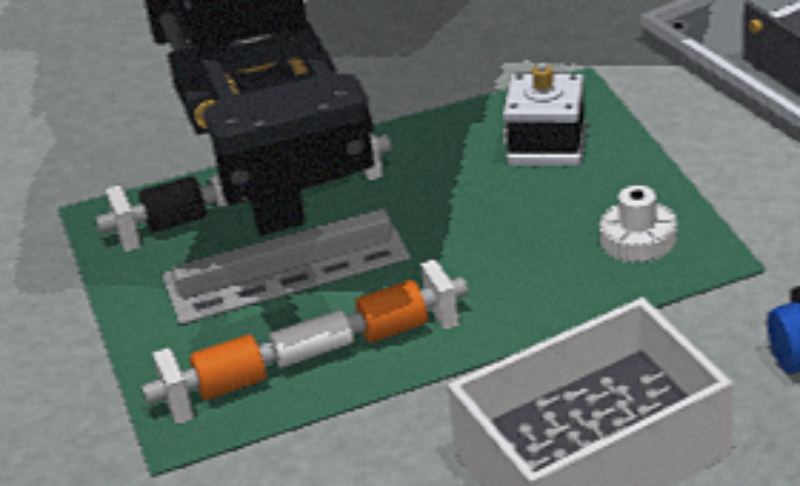

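Both views show the fingers shut above or beside the rib (scene: tips at about (278,228) in the crop, behind the rib), not gripping it. I measure where the tips really are.

Run:
```python
from m import *
o=get_obs();e=o["eef_pos"];print(e)
for n in("scene","wrist","top"):
    d=look(n);P=cloud(d);h=cv2.cvtColor(d["color"],cv2.COLOR_BGR2HSV)
    m=(d["z_map"]>.05)&(np.hypot(P[...,0]-e[0],P[...,1]-e[1])<.035)&(h[...,2]<60)&(P[...,2]>.003)&(P[...,2]<.08)
    q=P[m];v,u=np.nonzero(m)
    if len(q): 
        s=np.argsort(q[:,2]);print(n,len(q),"lowest",[(u[i],v[i],q[i].round(4)) for i in s[:60:10]], "med",np.median(q,0).round(4))
    if n=="scene":
        for r in range(240,300,3):
            k=m[r]; 
            if k.any(): print(r,np.nonzero(k)[0][[0,-1]],P[r][k].mean(0).round(4))
        g=(d["z_map"]>.05)&(abs(P[...,0]-.53)<.025)&(abs(P[...,1]+.26)<.06)&(h[...,2]>75)&(h[...,1]<60)&(P[...,2]>.01)
        print("guide",P[g].mean(0),np.percentile(P[g][:,2],[50,95,99]))
```

```text
[ 0.52958704 -0.25964737  0.0094471 ]
scene 290 lowest [(np.int64(129), np.int64(283), array([ 0.4964, -0.2652,  0.0032])), (np.int64(132), np.int64(305), array([ 0.5504, -0.2791,  0.0036])), (np.int64(127), np.int64(301), array([ 0.5392, -0.2826,  0.0049])), (np.int64(145), np.int64(297), array([ 0.5447, -0.2571,  0.0053])), (np.int64(155), np.int64(293), array([ 0.544 , -0.2412,  0.0058])), (np.int64(142), np.int64(297), array([ 0.5437, -0.2612,  0.0064]))] med [ 0.5367 -0.2609  0.0415]
267 [137 144] [ 0.5383 -0.2545  0.0558]
270 [127 144] [ 0.5366 -0.2619  0.0521]
273 [128 145] [ 0.5363 -0.2611  0.0462]
276 [129 145] [ 0.5346 -0.2607  0.0395]
279 [129 141] [ 0.533  -0.264   0.0342]
282 [131 139] [ 0.5061 -0.2569  0.0082]
294 [153 156] [ 0.5472 -0.2431  0.0068]
297 [140 147] [ 0.5435 -0.2589  0.0053]
guide [ 0.53362578 -0.26545134  0.2589917 ] [0.33852576 0.41034068 0.41626509]
wrist 761 lowest [(np.int64(260), np.int64(292), array([ 0.4979, -0.2653,  0.0032])), (np.int64(345), np.int64(292), array([ 0.5438, -0.2682,  0.0059])), (np.int64(347), np.int64(292), array([ 0.5448, -0.2677,  0.0072])), (np.int64(321), np.int64(278), array([ 0.5322, -0.25  ,  0.0323])), (np.int64(311), np.int64(275), array([ 0.5277, -0.2479,  0.033 ])), (np.int64(313), np.int64(276), array([ 0.5286, -0.2482,  0.0338]))] med [ 0.53   -0.2486  0.0504]
```

Both views put the fingertips at z≈0.032 while the reported TCP z is 0.009, so the tips sit about 22 mm short. I check whether that depends on the opening.

```bash
python3 -m creep '0 0 0 0 35;0 0 0 0 35;0 0 0 0 35;0 0 0 0 35;0 0 0 0 35;0 0 0 0 35;0 0 0 0 35;0 0 0 0 35' 15
cat > tip.py <<'E'
from m import *
o=get_obs();e=o["eef_pos"];print(e,o["opening"])
M=R.from_rotvec(o["orientation"]).as_matrix()
for n in("scene","wrist"):
    d=look(n);P=cloud(d);h=cv2.cvtColor(d["color"],cv2.COLOR_BGR2HSV)
    L=(P-e)@M
    m=(d["z_map"]>.05)&(abs(L[...,0])<.016)&(abs(L[...,1])<.07)&(h[...,2]<60)&(P[...,2]>e[2]-.01)&(L[...,2]>-.07)
    for s,k in(("L",m&(L[...,1]<0)),("R",m&(L[...,1]>0))):
        q=L[k]
        if len(q)>10:
            z=np.sort(q[:,2])[::-1];t=q[q[:,2]>z[5]-.006];print(n,s,len(q),"tip tool-z",z[[0,5,10]].round(4),"xy rng",np.percentile(t[:,:2],[5,95],axis=0).round(4).tolist())
E
python3 tip.py
```

```text
t: 7.3
eef_pos: [0.5296, -0.2596, 0.0095]
orientation: [2.315, 2.123, -0.0]
ft_force: [0.4, 0.5, 0.3]
opening: 0.0331
finger_force: 0.0
[ 0.52959922 -0.2596453   0.00947824] 0.03305985031085186
scene L 93 tip tool-z [0.0091 0.0083 0.0079] xy rng [[-0.0151, -0.0678], [-0.0044, -0.032]]
scene R 438 tip tool-z [0.0091 0.0079 0.0079] xy rng [[-0.0148, 0.0139], [0.0086, 0.0445]]
wrist L 1286 tip tool-z [0.0074 0.0068 0.0066] xy rng [[-0.009, -0.0606], [-0.0027, -0.0283]]
wrist R 1268 tip tool-z [-0.0213 -0.0224 -0.0229] xy rng [[-0.0073, 0.0167], [0.0117, 0.0206]]
```

The offset is constant: the tips sit about 21 mm behind the reported TCP. I lower further, watching the force.

```bash
python3 -m creep '0 0 .008 0 35;0 0 .005 0 35;0 0 0 0 35;0 0 0 0 35' && python3 -m creep '0 0 .003 0 35;0 0 .003 0 35;0 0 0 0 35;0 0 0 0 35' && python3 tip.py
```

```text
t: 7.73
eef_pos: [0.5293, -0.2595, -0.0042]
orientation: [-2.315, -2.123, 0.001]
ft_force: [-0.3, 0.4, 0.7]
opening: 0.0333
finger_force: 0.0
t: 8.07
eef_pos: [0.5295, -0.2596, -0.0097]
orientation: [-2.315, -2.123, 0.0]
ft_force: [-0.1, -0.4, -0.8]
opening: 0.0334
finger_force: 0.0
[ 0.5295477  -0.25961201 -0.00969068] 0.0333774189051063
scene L 19 tip tool-z [-0.0111 -0.0125 -0.0221] xy rng [[-0.0147, -0.0395], [-0.0074, -0.0294]]
scene R 408 tip tool-z [-0.0102 -0.0109 -0.0113] xy rng [[-0.0148, 0.0132], [0.0122, 0.0441]]
wrist L 1294 tip tool-z [-0.0115 -0.0124 -0.0125] xy rng [[-0.0016, -0.0614], [0.0041, -0.0255]]
wrist R 1263 tip tool-z [-0.0132 -0.0227 -0.0232] xy rng [[-0.0076, 0.0168], [0.0116, 0.0205]]
```

```bash
python3 -m creep '0 0 0 0 0;0 0 0 0 0;0 0 0 0 0;0 0 0 0 0;0 0 0 0 0;0 0 0 0 0;0 0 0 0 0' 20
```

```text
t: 8.75
eef_pos: [0.5296, -0.2597, -0.0094]
orientation: [2.315, 2.123, -0.0]
ft_force: [-0.0, 0.1, 1.0]
opening: 0.0115
finger_force: 20.0
```

Guide gripped (11.5 mm, 20 N). I lift it and measure the frame on the carrier directly.

```bash
python3 -m creep '0 0 -.02 0 0;0 0 -.04 0 0;0 0 -.04 0 0;0 0 -.02 0 0;0 0 0 0 0'
cat > frame.py <<'E'
from m import *
def frame(n):
    d=look(n);P=cloud(d);ok=(d["z_map"]>.05)&(P[...,0]>.37)&(P[...,0]<.65)&(P[...,1]>.0)&(P[...,1]<.38)
    for nm,lo,hi in(("carrier",.005,.08),("frame",.022,.08),("endplates",.046,.08),("deck",.034,.042)):
        b=[x for x in blobs(d,ok&(P[...,2]>lo)&(P[...,2]<hi),25)]
        if not b: continue
        for x in sorted(b,key=lambda x:-x[1])[:2 if nm=="endplates" else 1]:
            q=P[x[2]];r=cv2.minAreaRect(q[:,:2].astype(np.float32));print(n,nm,x[1],np.round(r[0],4),np.round(r[1],4),round(r[2],1),"z",np.percentile(q[:,2],[50,98]).round(4))
    ca,sa=np.cos(np.radians(8.4)),np.sin(np.radians(8.4))
for n in("top","scene"):frame(n)
E
python3 frame.py; python3 plan.py .5135 .1349 .12 98.4
```

```text
t: 9.17
eef_pos: [0.5313, -0.2606, 0.1151]
orientation: [2.31, 2.119, 0.003]
ft_force: [-0.4, -0.6, -0.5]
opening: 0.0119
finger_force: 20.0
top carrier 23832 [0.5055 0.1893] [0.2225 0.321 ] 8.4 z [0.0131 0.0407]
top frame 4098 [0.511  0.1325] [0.0741 0.17  ] 7.1 z [0.0382 0.0546]
top endplates 201 [0.5012 0.2105] [0.0648 0.0127] 7.5 z [0.0525 0.0568]
top endplates 111 [0.5212 0.0525] [0.065  0.0069] 7.2 z [0.0539 0.057 ]
top deck 3531 [0.5111 0.1311] [0.0741 0.1505] 7.2 z [0.0381 0.041 ]
scene carrier 11699 [0.5063 0.1885] [0.2269 0.3259] 8.5 z [0.0133 0.0483]
scene frame 2538 [0.5125 0.1323] [0.079  0.1714] 7.6 z [0.0377 0.0538]
scene endplates 149 [0.522  0.0531] [0.0677 0.0107] 9.3 z [0.051  0.0555]
scene endplates 144 [0.5015 0.2088] [0.0662 0.0161] 10.2 z [0.0513 0.0552]
scene deck 1621 [0.5136 0.1284] [0.0769 0.1625] 7.5 z [0.0379 0.0412]
t 9.27 pos [ 0.5295 -0.2596  0.1107] phi 85.04 tilt 0.05 | d tool now [ 0.3916 -0.05   -0.0096] turn -13.36 | d tool after turn [ 0.3926  0.0418 -0.0096] open 0.0118
```

Frame found from its end plates in both views: centre (0.512, 0.132), yaw about 7.6°, deck at 0.038 (as given). Moving the guide there.

```bash
python3 -m creep '0 0 0 -6.3 0;0 0 0 -6.3 0;.039 .0034 0 0 0;.039 .0034 0 0 0;.039 .0034 0 0 0;.039 .0034 0 0 0;.039 .0034 0 0 0;.039 .0034 0 0 0' && python3 -m creep '.039 .0034 0 0 0;.039 .0034 0 0 0;.039 .0034 0 0 0;.039 .0034 0 0 0;0 0 .02 0 0;0 0 .02 0 0;0 0 0 0 0;0 0 0 0 0' && python3 plan.py .512 .132 .027 97.6
python3 - <<'E'
from m import *
d=look("wrist","w3.png");P=cloud(d);ok=d["z_map"]>.05
for nm,lo,hi in(("ep",.046,.062),("deck",.034,.044)):
    for x in sorted(blobs(d,ok&(P[...,2]>lo)&(P[...,2]<hi)&(P[...,1]>.0)&(P[...,1]<.3),100),key=lambda x:-x[1])[:4]:
        q=P[x[2]];r=cv2.minAreaRect(q[:,:2].astype(np.float32));print(nm,x[0].round(),x[1],np.round(r[0],4),np.round(r[1],4),round(r[2],1),q[:,2].mean().round(4))
E
```

```text
t: 9.93
eef_pos: [0.5173, -0.0232, 0.1086]
orientation: [-2.067, -2.362, 0.003]
ft_force: [1.6, -0.0, -1.3]
opening: 0.0116
finger_force: 20.0
t: 10.6
eef_pos: [0.5103, 0.1313, 0.0688]
orientation: [-2.066, -2.363, 0.005]
ft_force: [0.2, 0.8, 0.2]
opening: 0.0119
finger_force: 20.0
t 10.6 pos [0.5103 0.1313 0.0688] phi 97.65 tilt 0.25 | d tool now [0.0005 0.002  0.0418] turn 0.05 | d tool after turn [0.0005 0.002  0.0418] open 0.0119
ep [324. 127.] 1868 [0.5019 0.2106] [0.0658 0.012 ] 7.2 0.0521
deck [319. 185.] 6504 [0.5087 0.1583] [0.074  0.0934] 7.2 0.0372
```

View pics/w3.png

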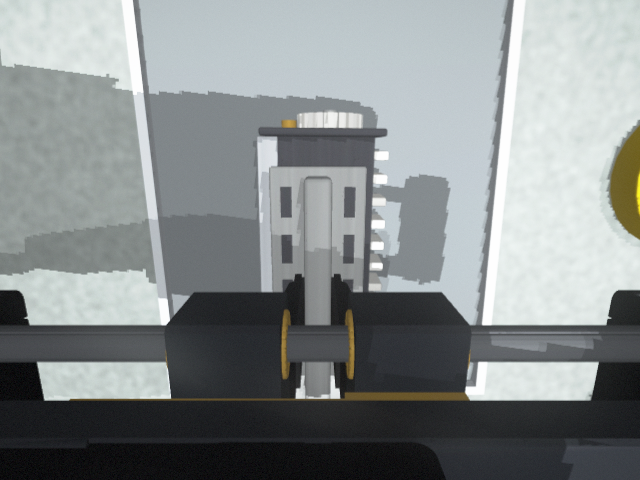

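The wrist view shows the guide held parallel above the deck, end plate at (322,132), ribs to the right and silver strip to the left: as intended. Lower and release.

```bash
python3 -m creep '.001 .0015 .02 0 0;0 0 .012 0 0;0 0 .006 0 0;0 0 0 0 0' && python3 -m creep '0 0 .002 0 0;0 0 0 0 0;0 0 0 0 0' && python3 -m creep '0 0 .002 0 0;0 0 0 0 0;0 0 0 0 0'
```

```text
t: 10.98
eef_pos: [0.5126, 0.1321, 0.032]
orientation: [-2.069, -2.363, 0.002]
ft_force: [0.2, -0.8, -0.7]
opening: 0.0119
finger_force: 20.0
t: 11.23
eef_pos: [0.5131, 0.1325, 0.0311]
orientation: [2.068, 2.364, 0.001]
ft_force: [0.0, -0.6, -1.5]
opening: 0.0118
finger_force: 20.0
t: 11.48
eef_pos: [0.5128, 0.1326, 0.0286]
orientation: [2.068, 2.364, 0.0]
ft_force: [-0.4, 0.6, -0.8]
opening: 0.0119
finger_force: 20.0
```

```bash
python3 -m creep '0 0 .002 0 0;0 0 .001 0 0;0 0 0 0 0' && python3 -m creep '0 0 0 0 30;0 0 0 0 30;0 0 0 0 30;0 0 0 0 30;0 0 0 0 30;0 0 -.01 0 30;0 0 -.04 0 30;0 0 -.04 0 30' && python3 tip.py; python3 plan.py .4627 -.257 .1 87.5
python3 - <<'E'
from m import *
for n in("top","wrist"):
    d=look(n);P=cloud(d);ok=(d["z_map"]>.05)&(abs(P[...,0]-.512)<.1)&(abs(P[...,1]-.132)<.1)&(P[...,2]<.075)
    x=max(blobs(d,ok&(P[...,2]>.047)),key=lambda x:x[1] if abs(P[x[2]][:,1].mean()-.132)<.03 else 0);q=P[x[2]];r=cv2.minAreaRect(q[:,:2].astype(np.float32));print(n,x[1],np.round(r[0],4),np.round(r[1],4),round(r[2],1),q[:,2].mean())
E
```

```text
t: 11.73
eef_pos: [0.5128, 0.1326, 0.0255]
orientation: [2.068, 2.364, 0.0]
ft_force: [-0.1, 0.3, 2.5]
opening: 0.0117
finger_force: 20.0
t: 12.4
eef_pos: [0.5118, 0.1325, 0.116]
orientation: [-2.067, -2.363, 0.004]
ft_force: [0.8, 0.3, 1.0]
opening: 0.0287
finger_force: 0.0
[0.51178491 0.13245701 0.1159844 ] 0.028650001363314855
scene L 308 tip tool-z [-0.0213 -0.0228 -0.0237] xy rng [[-0.0115, -0.0166], [0.0104, -0.0125]]
scene R 278 tip tool-z [-0.0213 -0.0233 -0.0243] xy rng [[-0.0109, 0.0171], [0.0086, 0.02]]
wrist L 896 tip tool-z [-0.0291 -0.0308 -0.0313] xy rng [[-0.0032, -0.0153], [0.0119, -0.0111]]
wrist R 896 tip tool-z [-0.0297 -0.031  -0.0315] xy rng [[-0.0073, 0.0174], [0.0119, 0.0209]]
t 12.5 pos [0.5153 0.133  0.1213] phi 97.65 tilt 0.51 | d tool now [-0.3796 -0.1042  0.0204] turn 10.15 | d tool after turn [-0.392  -0.0357  0.0204] open 0.0288
top 109 [0.5212 0.0525] [0.065  0.0069] 7.2 0.0536923926649709
wrist 2778 [0.5129 0.1325] [0.0119 0.1117] 7.5 0.055947755958177234
```

Guide rests on the deck at (0.513, 0.1325), yaw 7.5°, within tolerance. Next the black roller.

```bash
python3 -m creep '0 0 0 5 45;0 0 0 5 45;-.0392 -.0036 0 0 45;-.0392 -.0036 0 0 45;-.0392 -.0036 0 0 45;-.0392 -.0036 0 0 45;-.0392 -.0036 0 0 45;-.0392 -.0036 0 0 45' && python3 -m creep '-.0392 -.0036 0 0 45;-.0392 -.0036 0 0 45;-.0392 -.0036 0 0 45;-.0392 -.0036 0 0 45;0 0 .03 0 45;0 0 0 0 45;0 0 0 0 45'
python3 - <<'E'
from mat import *
mat("wrist");mat("top")
E
python3 plan.py .4627 -.257 -.012 87.5
```

```text
t: 13.27
eef_pos: [0.4803, -0.103, 0.1145]
orientation: [-2.265, -2.174, 0.002]
ft_force: [1.1, 0.7, 0.8]
opening: 0.043
finger_force: 0.0
t: 13.85
eef_pos: [0.4593, -0.2567, 0.084]
orientation: [-2.264, -2.171, 0.001]
ft_force: [0.4, 1.0, 0.1]
opening: 0.043
finger_force: 0.0
wrist [370.  11.] 1370 rect [ 0.4905 -0.1115] [0.0094 0.0404] 72.0 | z99 0.0424 top [ 0.4994 -0.1163] [0.0082 0.0223] 83.2 [ 0.5013 -0.1161]
wrist [543.   3.] 252 rect [ 0.6029 -0.1095] [0.0042 0.0229] 82.3 | z99 0.0162 top [ 0.603  -0.1096] [0.004  0.0214] 82.8 [ 0.6032 -0.1097]
wrist [322. 228.] 5695 rect [ 0.4629 -0.2482] [0.1424 0.0255] 87.7 | z99 0.03 top [ 0.4631 -0.2444] [0.1343 0.0255] 87.8 [ 0.4629 -0.2433]
wrist [534. 222.] 5239 rect [ 0.6048 -0.2521] [0.1176 0.027 ] 87.6 | z99 0.0301 top [ 0.604  -0.2536] [0.1144 0.027 ] 86.7 [ 0.6045 -0.2432]
top [402. 242.] 425 rect [ 0.6042 -0.0901] [0.0405 0.0403] 63.5 | z99 0.0354 top [ 0.6043 -0.0907] [0.0181 0.0195] 45.6 [ 0.604  -0.0903]
top [508. 242.] 1132 rect [ 0.6053 -0.2728] [0.1603 0.029 ] 88.4 | z99 0.0307 top [ 0.6038 -0.273 ] [0.1432 0.0256] 88.4 [ 0.6033 -0.2734]
top [405. 303.] 722 rect [ 0.4998 -0.0953] [0.048  0.0503] 54.6 | z99 0.0582 top [ 0.4984 -0.0923] [0.011  0.0099] 90.0 [ 0.4984 -0.0919]
top [491. 325.] 918 rect [ 0.4632 -0.2373] [0.1221 0.0269] 87.8 | z99 0.0305 top [ 0.4634 -0.2392] [0.1166 0.025 ] 88.7 [ 0.462  -0.2356]
t 13.95 pos [ 0.4607 -0.2565  0.0857] phi 87.7 tilt 0.06 | d tool now [-0.0004  0.0021  0.0977] turn 0.2 | d tool after turn [-0.0004  0.0021  0.0977] open 0.0425
```

```bash
python3 -m creep '0 .002 .04 0 45;0 0 .035 0 45;0 0 .015 0 45;0 0 .0075 0 45;0 0 0 0 45;0 0 0 0 0;0 0 0 0 0;0 0 0 0 0' 20 && python3 -m creep '0 0 0 0 0;0 0 0 0 0;0 0 0 0 0;0 0 0 0 0;0 0 0 0 0;0 0 0 0 0' && python3 plan.py .5835 .142 .1 97.6
```

```text
t: 14.62
eef_pos: [0.4634, -0.2579, -0.0106]
orientation: [2.265, 2.174, 0.001]
ft_force: [-0.7, 0.5, 0.3]
opening: 0.0281
finger_force: 0.0
t: 15.12
eef_pos: [0.463, -0.2579, -0.0112]
orientation: [2.266, 2.174, 0.0]
ft_force: [-0.3, 0.8, 8.6]
opening: 0.0173
finger_force: 20.0
t 15.12 pos [ 0.463  -0.2579 -0.0112] phi 87.63 tilt 0.07 | d tool now [ 0.4044  0.104  -0.1114] turn -9.97 | d tool after turn [ 0.3803  0.1724 -0.1114] open 0.0173
```

```bash
python3 -m creep '0 0 -.02 0 0;0 0 -.04 0 0;0 0 -.04 0 0;0 0 -.01 -5 0;0 0 0 -5 0;.0316 .0143 0 0 0;.0316 .0143 0 0 0;.0316 .0143 0 0 0' && python3 -m creep '.0316 .0143 0 0 0;.0316 .0143 0 0 0;.0316 .0143 0 0 0;.0316 .0143 0 0 0;.0316 .0143 0 0 0;.0316 .0143 0 0 0;.0316 .0143 0 0 0;.0316 .0143 0 0 0' && python3 -m creep '.0316 .0143 0 0 0;0 0 .03 0 0;0 0 0 0 0;0 0 0 0 0' && python3 plan.py .5824 .1418 -.0022 97.5
python3 - <<'E'
from m import *
d=look("wrist","w4.png")
E
```

```text
t: 15.78
eef_pos: [0.4926, -0.1572, 0.0983]
orientation: [2.07, 2.362, 0.0]
ft_force: [0.5, -0.2, -1.9]
opening: 0.0175
finger_force: 20.0
t: 16.45
eef_pos: [0.5725, 0.1095, 0.0981]
orientation: [2.068, 2.364, -0.0]
ft_force: [0.8, -0.6, -1.3]
opening: 0.0175
finger_force: 20.0
t: 16.78
eef_pos: [0.5811, 0.1408, 0.0671]
orientation: [-2.066, -2.363, 0.004]
ft_force: [-0.1, 0.7, 0.5]
opening: 0.0174
finger_force: 20.0
t 16.78 pos [0.5811 0.1408 0.0671] phi 97.68 tilt 0.21 | d tool now [0.0008 0.0017 0.0693] turn 0.18 | d tool after turn [0.0008 0.0017 0.0693] open 0.0174
```

View pics/w4.png

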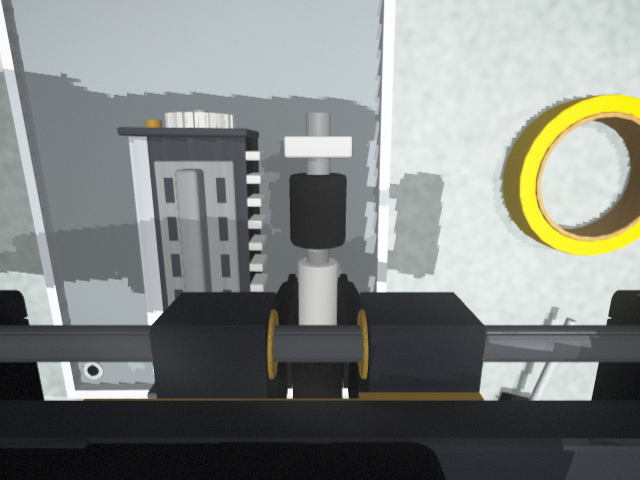

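The roller hangs level and parallel between ribs (right edge x≈262 px) and rim (x≈385 px). Lowering.

```bash
python3 -m creep '0 .001 .035 0 0;0 0 .02 0 0;0 0 .008 0 0;0 0 .004 0 0;0 0 0 0 0;0 0 0 0 0' && python3 -m creep '0 0 .002 0 0;0 0 0 0 0;0 0 0 0 0'
```

```text
t: 17.33
eef_pos: [0.5841, 0.1408, 0.0023]
orientation: [2.068, 2.363, 0.002]
ft_force: [-0.4, -0.7, -1.0]
opening: 0.0175
finger_force: 20.0
t: 17.58
eef_pos: [0.5836, 0.1412, -0.0004]
orientation: [2.068, 2.364, 0.001]
ft_force: [-0.5, -0.2, -1.1]
opening: 0.0174
finger_force: 20.0
```

```bash
python3 -m creep '0 0 .0015 0 0;0 0 .001 0 0;0 0 0 0 0' && python3 -m creep '0 0 0 0 30;0 0 0 0 30;0 0 0 0 30;0 0 0 0 30;0 0 -.01 0 30;0 0 -.03 0 30;0 0 -.04 0 30;0 0 -.03 0 30' && python3 plan.py .605 -.2728 .09 88.5
python3 - <<'E'
from m import *
for n in("top","wrist"):
    d=look(n);P=cloud(d);e=P-np.array([.512,.1325,0]);X=e[...,0]*.991+e[...,1]*.1305;Y=-e[...,0]*.1305+e[...,1]*.991
    ok=(d["z_map"]>.05)&(P[...,2]>.018)&(P[...,2]<.05)&(X>.044)&(X<.098)&(abs(Y)<.12)
    for x in blobs(d,ok,150):
        q=np.stack([X,Y],-1)[x[2]].astype(np.float32);r=cv2.minAreaRect(q);print(n,x[1],np.round(r[0],4),np.round(r[1],4),round(r[2],1),np.percentile(P[x[2]][:,2],98))
E
```

```text
t: 17.83
eef_pos: [0.5837, 0.1412, -0.0022]
orientation: [2.068, 2.364, 0.001]
ft_force: [-3.2, -0.5, 12.7]
opening: 0.0171
finger_force: 20.0
t: 18.5
eef_pos: [0.5835, 0.1411, 0.1092]
orientation: [2.068, 2.364, 0.001]
ft_force: [0.3, 0.4, 0.3]
opening: 0.028
finger_force: 0.0
t 18.5 pos [0.5835 0.1411 0.1092] phi 97.64 tilt 0.04 | d tool now [-0.4131 -0.0337  0.0192] turn 9.14 | d tool after turn [-0.4132  0.0323  0.0192] open 0.028
top 387 [ 0.071  -0.0497] [0.0588 0.0252] 88.7 0.03974005630591053
wrist 5329 [0.0723 0.0083] [0.0259 0.1443] 0.2 0.03869808067582732
```

Black roller stands at frame x 72 mm, y about 0, yaw 0°. Next the orange one.

```bash
python3 -m creep '0 0 0 4.5 45;0 0 0 4.6 45;-.0344 .0027 0 0 45;-.0344 .0027 0 0 45;-.0344 .0027 0 0 45;-.0344 .0027 0 0 45;-.0344 .0027 0 0 45;-.0344 .0027 0 0 45' && python3 -m creep '-.0344 .0027 0 0 45;-.0344 .0027 0 0 45;-.0344 .0027 0 0 45;-.0344 .0027 0 0 45;-.0344 .0027 0 0 45;-.0344 .0027 0 0 45;0 0 .025 0 45;0 0 0 0 45' && python3 plan.py .605 -.2728 -.0115 88.5
python3 - <<'E'
from mat import *
mat("wrist")
E
```

```text
t: 19.27
eef_pos: [0.5939, -0.0672, 0.1063]
orientation: [-2.249, -2.193, 0.001]
ft_force: [-0.1, 0.0, 0.0]
opening: 0.0424
finger_force: 0.0
t: 19.93
eef_pos: [0.6032, -0.2733, 0.0777]
orientation: [-2.249, -2.186, 0.002]
ft_force: [-0.4, 0.8, -0.5]
opening: 0.0426
finger_force: 0.0
t 19.93 pos [ 0.6032 -0.2733  0.0777] phi 88.39 tilt 0.3 | d tool now [0.0003 0.0022 0.0892] turn -0.11 | d tool after turn [0.0003 0.0022 0.0892] open 0.0426
wrist [321. 227.] 5805 rect [ 0.6059 -0.2604] [0.1343 0.0255] 88.7 | z99 0.0301 top [ 0.6054 -0.2599] [0.1295 0.0255] 88.1 [ 0.6057 -0.2575]
```

```bash
python3 -m creep '0 .001 .035 0 45;0 0 .03 0 45;0 0 .015 0 45;0 0 .007 0 45;0 0 0 0 45;0 0 0 0 0;0 0 0 0 0;0 0 0 0 0' 20 && python3 -m creep '0 0 0 0 0;0 0 0 0 0;0 0 0 0 0;0 0 0 0 0;0 0 0 0 0;0 0 0 0 0' && python3 plan.py .4416 .1232 .1 97.5
```

```text
t: 20.65
eef_pos: [0.6069, -0.2725, -0.0039]
orientation: [2.248, 2.192, 0.001]
ft_force: [0.0, 0.5, 1.0]
opening: 0.028
finger_force: 0.0
t: 21.15
eef_pos: [0.6064, -0.2725, -0.0046]
orientation: [2.249, 2.192, 0.0]
ft_force: [-1.8, -0.2, 6.4]
opening: 0.0167
finger_force: 20.3
t 21.15 pos [ 0.6064 -0.2725 -0.0046] phi 88.54 tilt 0.05 | d tool now [ 0.3913 -0.1748 -0.1049] turn -8.96 | d tool after turn [ 0.4138 -0.1117 -0.1049] open 0.0167
```

The grip is 7 mm too high, on the upper half of the hub. I regrip lower.

```bash
python3 -m creep '0 0 0 0 40;0 0 0 0 40;0 0 0 0 40;0 0 0 0 40;0 0 .004 0 40;0 0 .003 0 40;0 0 0 0 40;0 0 0 0 0' 20 && python3 -m creep '0 0 0 0 0;0 0 0 0 0;0 0 0 0 0;0 0 0 0 0;0 0 0 0 0;0 0 0 0 0;0 0 0 0 0;0 0 0 0 0' && python3 plan.py .4416 .1232 .1 97.5
```

```text
t: 21.82
eef_pos: [0.606, -0.2723, -0.013]
orientation: [-2.249, -2.193, 0.0]
ft_force: [0.3, 0.0, 0.1]
opening: 0.035
finger_force: 0.0
t: 22.48
eef_pos: [0.6063, -0.2724, -0.0124]
orientation: [2.249, 2.193, 0.0]
ft_force: [0.1, 0.3, 0.8]
opening: 0.0171
finger_force: 20.0
t 22.48 pos [ 0.6063 -0.2724 -0.0124] phi 88.54 tilt 0.02 | d tool now [ 0.3913 -0.1747 -0.1125] turn -8.96 | d tool after turn [ 0.4137 -0.1116 -0.1125] open 0.0171
```

```bash
python3 -m creep '0 0 -.02 0 0;0 0 -.04 0 0;0 0 -.04 0 0;0 0 -.01 -4.5 0;0 0 0 -4.5 0;.0345 -.0093 0 0 0;.0345 -.0093 0 0 0;.0345 -.0093 0 0 0' && python3 -m creep '.0345 -.0093 0 0 0;.0345 -.0093 0 0 0;.0345 -.0093 0 0 0;.0345 -.0093 0 0 0;.0345 -.0093 0 0 0;.0345 -.0093 0 0 0;.0345 -.0093 0 0 0;.0345 -.0093 0 0 0' && python3 -m creep '.0345 -.0093 0 0 0;0 0 .03 0 0;0 0 0 0 0;0 0 0 0 0' && python3 plan.py .4416 .1232 -.0034 97.5
python3 - <<'E'
from m import *
d=look("wrist","w5.png")
E
```

```text
t: 23.15
eef_pos: [0.5639, -0.1725, 0.0972]
orientation: [-2.071, -2.361, 0.0]
ft_force: [1.2, 0.5, -1.8]
opening: 0.0174
finger_force: 20.0
t: 23.82
eef_pos: [0.454, 0.0917, 0.0975]
orientation: [2.071, 2.362, -0.0]
ft_force: [0.4, 0.0, -1.6]
opening: 0.0173
finger_force: 20.0
t: 24.15
eef_pos: [0.4406, 0.1233, 0.067]
orientation: [-2.068, -2.362, 0.003]
ft_force: [0.5, -0.0, -1.2]
opening: 0.0175
finger_force: 20.0
t 24.15 pos [0.4406 0.1233 0.067 ] phi 97.59 tilt 0.15 | d tool now [-0.0003  0.0011  0.0704] turn 0.09 | d tool after turn [-0.0002  0.0011  0.0704] open 0.0175
```

View pics/w5.png

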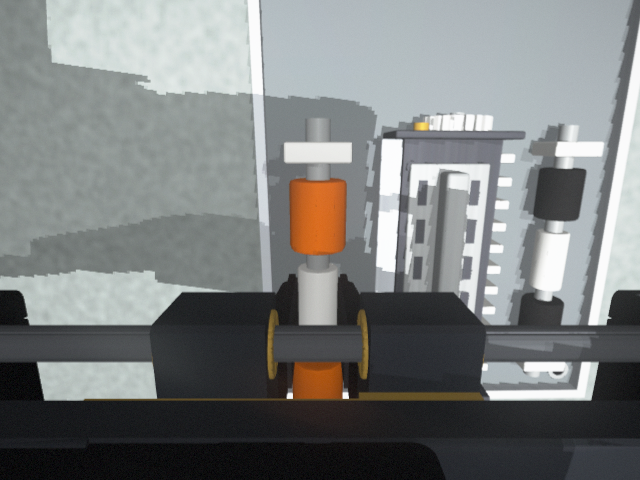

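The orange roller hangs midway between the rim (x≈262 px) and the silver strip (x≈385 px). Black roller and guide lie well. Lowering.

```bash
python3 -m creep '0 0 .035 0 0;0 0 .02 0 0;0 0 .008 0 0;0 0 .004 0 0;0 0 0 0 0;0 0 0 0 0' && python3 -m creep '0 0 .002 0 0;0 0 0 0 0;0 0 0 0 0'
```

```text
t: 24.7
eef_pos: [0.4419, 0.1231, 0.0014]
orientation: [2.071, 2.361, 0.001]
ft_force: [-0.6, 0.1, -0.8]
opening: 0.0171
finger_force: 20.0
t: 24.95
eef_pos: [0.4415, 0.1234, -0.001]
orientation: [2.07, 2.362, 0.001]
ft_force: [0.3, -0.0, -2.4]
opening: 0.0172
finger_force: 20.0
```

```bash
python3 -m creep '0 0 .0015 0 0;0 0 .001 0 0;0 0 0 0 0' && python3 -m creep '0 0 0 0 30;0 0 0 0 30;0 0 0 0 30;0 0 0 0 30;0 0 -.01 0 30;0 0 -.03 0 30;0 0 -.04 0 30;0 0 -.03 0 30' && python3 plan.py .6052 -.091 .09
python3 - <<'E'
from m import *
for n in("top","wrist"):
    d=look(n);P=cloud(d);e=P-np.array([.512,.1325,0]);X=e[...,0]*.991+e[...,1]*.1305;Y=-e[...,0]*.1305+e[...,1]*.991
    ok=(d["z_map"]>.05)&(P[...,2]>.018)&(P[...,2]<.05)&(X<-.044)&(X>-.098)&(abs(Y)<.12)
    for x in blobs(d,ok,150):
        q=np.stack([X,Y],-1)[x[2]].astype(np.float32);r=cv2.minAreaRect(q);print(n,x[1],np.round(r[0],4),np.round(r[1],4),round(r[2],1),np.percentile(P[x[2]][:,2],98))
E
```

```text
t: 25.2
eef_pos: [0.4414, 0.1234, -0.0036]
orientation: [2.07, 2.362, 0.001]
ft_force: [-2.3, -0.7, 7.3]
opening: 0.0175
finger_force: 20.0
t: 25.87
eef_pos: [0.4411, 0.1234, 0.1078]
orientation: [-2.07, -2.363, 0.0]
ft_force: [0.4, -0.2, -0.0]
opening: 0.0287
finger_force: 0.0
t 25.87 pos [0.4411 0.1234 0.1078] phi 97.55 tilt 0.01 | d tool now [-0.2341  0.1345  0.0178] turn 0 | d tool after turn [-0.2341  0.1345  0.0178] open 0.0287
top 351 [-0.0719 -0.056 ] [0.0482 0.0249] 88.0 0.03993280615211037
wrist 5248 [-0.0709  0.0073] [0.0259 0.1442] 0.0 0.038647794552517795
wrist 222 [-0.0707 -0.1031] [0.0532 0.0042] 1.5 0.021441719795171378
```

Orange roller is placed at x −71 mm, y about 0. Now the gear, stopping first above it for a close look.

```bash
python3 -m creep '-.0293 .0168 0 0 45;-.0293 .0168 0 0 45;-.0293 .0168 0 0 45;-.0293 .0168 0 0 45;-.0293 .0168 0 0 45;-.0293 .0168 0 0 45;-.0293 .0168 0 0 45;-.0293 .0168 0 0 45' && python3 -m creep '0 0 0 0 45;0 0 0 0 45' && python3 plan.py .6052 -.091 -.002
python3 - <<'E'
from mat import *
mat("wrist","w6.png");mat("top")
E
```

```text
t: 26.63
eef_pos: [0.6057, -0.0928, 0.1048]
orientation: [-2.07, -2.362, 0.001]
ft_force: [-0.2, 0.6, 0.6]
opening: 0.0431
finger_force: 0.0
t: 26.8
eef_pos: [0.6052, -0.0926, 0.1044]
orientation: [-2.072, -2.36, 0.001]
ft_force: [-0.6, -0.4, 0.4]
opening: 0.0426
finger_force: 0.0
t 26.8 pos [ 0.6052 -0.0926  0.1044] phi 97.43 tilt 0.1 | d tool now [0.0015 0.0004 0.1064] turn 0 | d tool after turn [0.0015 0.0004 0.1064] open 0.0426
wrist [168. 225.] 4825 rect [ 0.4998 -0.0926] [0.0426 0.0423] 57.8 | z99 0.0581 top [ 0.4996 -0.0927] [0.0118 0.012 ] 69.4 [ 0.5004 -0.0922]
wrist [318. 237.] 2270 rect [ 0.6057 -0.0904] [0.0407 0.0405] 4.8 | z99 0.0343 top [ 0.6058 -0.0904] [0.019  0.0192] 8.0 [ 0.6056 -0.09  ]
```

View pics/w6.png

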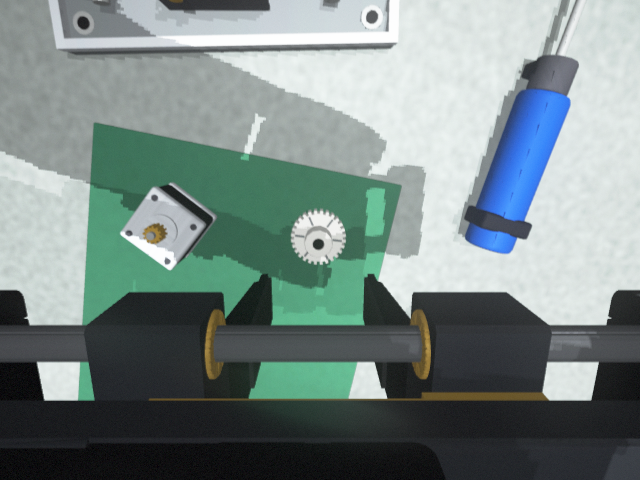

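The gear is centred at (318,237) between the open fingers, with the motor at (168,225) rotated. Descending onto the hub.

```bash
python3 -m creep '.002 .0005 .04 0 40;0 0 .035 0 40;0 0 .02 0 40;0 0 .009 0 40;0 0 0 0 40;0 0 0 0 40' 10 && python3 plan.py .6056 -.0902 -.001 && python3 -m creep '0 0 0 0 0;0 0 0 0 0;0 0 0 0 0;0 0 0 0 0;0 0 0 0 0;0 0 0 0 0;0 0 0 0 0;0 0 0 0 0' && python3 plan.py .4955 .258 .1
```

```text
t: 27.4
eef_pos: [0.6056, -0.0888, 0.0026]
orientation: [2.07, 2.363, 0.0]
ft_force: [0.0, -0.2, -0.1]
opening: 0.0382
finger_force: 0.0
t 27.4 pos [ 0.6056 -0.0888  0.0026] phi 97.58 tilt 0.01 | d tool now [-0.0014 -0.0002  0.0036] turn 0 | d tool after turn [-0.0014 -0.0002  0.0036] open 0.0382
t: 28.07
eef_pos: [0.606, -0.0894, 0.003]
orientation: [2.07, 2.362, 0.001]
ft_force: [-0.8, -0.0, 6.7]
opening: 0.0196
finger_force: 10.0
t 28.07 pos [ 0.606  -0.0894  0.003 ] phi 97.54 tilt 0.09 | d tool now [ 0.3588 -0.0638 -0.0973] turn 0 | d tool after turn [ 0.3588 -0.0638 -0.0973] open 0.0196
```

```bash
python3 -m creep '0 0 -.015 0 0;0 0 -.04 0 0;0 0 -.035 0 0;.0352 -.0064 0 0 0;.0352 -.0064 0 0 0;.0352 -.0064 0 0 0;.0352 -.0064 0 0 0;.0352 -.0064 0 0 0' && python3 -m creep '.0352 -.0064 0 0 0;.0352 -.0064 0 0 0;.0352 -.0064 0 0 0;.0352 -.0064 0 0 0;.0352 -.0064 0 0 0;0 0 .035 0 0;0 0 0 0 0;0 0 0 0 0' && python3 plan.py .4963 .2514 .012 97.5
```

```text
t: 28.73
eef_pos: [0.5499, 0.0823, 0.0924]
orientation: [2.071, 2.362, 0.001]
ft_force: [-0.2, 0.6, -0.9]
opening: 0.0192
finger_force: 10.0
t: 29.4
eef_pos: [0.495, 0.2509, 0.0563]
orientation: [-2.069, -2.362, 0.005]
ft_force: [0.5, 0.4, -0.5]
opening: 0.02
finger_force: 10.0
t 29.4 pos [0.495  0.2509 0.0563] phi 97.58 tilt 0.18 | d tool now [0.0003 0.0015 0.0443] turn 0.08 | d tool after turn [0.0003 0.0015 0.0443] open 0.02
```

```bash
python3 -m creep '.001 .0005 .025 0 0;0 0 .01 0 0;0 0 .005 0 0;0 0 0 0 0;0 0 .002 0 0;0 0 0 0 0;0 0 0 0 0' && python3 -m creep '0 0 .002 0 0;0 0 0 0 0;0 0 0 0 0'
```

```text
t: 29.98
eef_pos: [0.4966, 0.2522, 0.0156]
orientation: [2.071, 2.362, 0.001]
ft_force: [0.9, 0.6, -0.3]
opening: 0.0193
finger_force: 10.0
t: 30.23
eef_pos: [0.4962, 0.2523, 0.013]
orientation: [2.07, 2.363, -0.0]
ft_force: [-0.3, 0.5, -0.1]
opening: 0.0199
finger_force: 10.0
```

```bash
python3 -m creep '0 0 .0015 0 0;0 0 0 0 0;0 0 0 0 0' && python3 -m creep '0 0 0 0 35;0 0 0 0 35;0 0 0 0 35;0 0 0 0 35;0 0 0 0 35;0 0 -.01 0 35;0 0 -.03 0 35;0 0 -.04 0 35' && python3 plan.py .4998 -.0926 .1
python3 - <<'E'
from m import *
for n in("top","wrist"):
    d=look(n);P=cloud(d);e=P-np.array([.512,.1325,0]);X=e[...,0]*.991+e[...,1]*.1305;Y=-e[...,0]*.1305+e[...,1]*.991
    ok=(d["z_map"]>.05)&(P[...,2]>.0165)&(P[...,2]<.05)&(abs(X)<.04)&(Y>.094)&(Y<.19)
    for x in blobs(d,ok,150):
        q=np.stack([X,Y],-1)[x[2]].astype(np.float32);r=cv2.minAreaRect(q);print(n,x[1],np.round(r[0],4),np.round(r[1],4),round(r[2],1),np.percentile(P[x[2]][:,2],98))
# motor: colours of the side faces seen from scene
d=look("scene");P=cloud(d);h=cv2.cvtColor(d["color"],cv2.COLOR_BGR2HSV)
cv2.imwrite("pics/s7.png",cv2.resize(d["color"][205:275,195:275],None,fx=7,fy=7,interpolation=cv2.INTER_CUBIC))
ok=(d["z_map"]>.05)&(np.hypot(P[...,0]-.5,P[...,1]+.0926)<.045)&(P[...,2]>.006)&(P[...,2]<.037)
q=P[ok][:,:2];print(len(q),np.polyfit(q[:,1],q[:,0],1),cv2.minAreaRect(q.astype(np.float32)))
ok&=(P[...,2]<.03)&(P[...,2]>.012);print("bright mid-face px",[(u,v,P[v,u].round(3)) for v,u in np.argwhere(ok&(h[...,2]>120))[:8]])
E
```

```text
t: 30.48
eef_pos: [0.4963, 0.2524, 0.0117]
orientation: [2.07, 2.363, 0.001]
ft_force: [-1.2, 0.1, 3.7]
opening: 0.0194
finger_force: 10.0
t: 31.15
eef_pos: [0.4949, 0.2517, 0.0908]
orientation: [-2.069, -2.361, 0.007]
ft_force: [-0.1, 0.6, 1.0]
opening: 0.033
finger_force: 0.0
t 31.15 pos [0.4949 0.2517 0.0908] phi 97.54 tilt 0.29 | d tool now [-0.342  -0.0403 -0.0086] turn 0 | d tool after turn [-0.342  -0.0403 -0.0086] open 0.033
top 451 [-0.0008  0.1197] [0.0405 0.0395] 83.1 0.0444394707200938
wrist 2448 [0.0004 0.1198] [0.0405 0.0409] 4.3 0.04317052613739149
445 [0.25217552 0.5410432 ] ((0.49192631244659424, -0.09337906539440155), (0.05301728844642639, 0.06110573187470436), 60.199462890625)
bright mid-face px [(np.int64(216), np.int64(245), array([ 0.496, -0.117,  0.021])), (np.int64(216), np.int64(248), array([ 0.492, -0.116,  0.013])), (np.int64(235), np.int64(254), array([ 0.524, -0.097,  0.013])), (np.int64(241), np.int64(254), array([ 0.529, -0.089,  0.013]))]
```

View pics/s7.png

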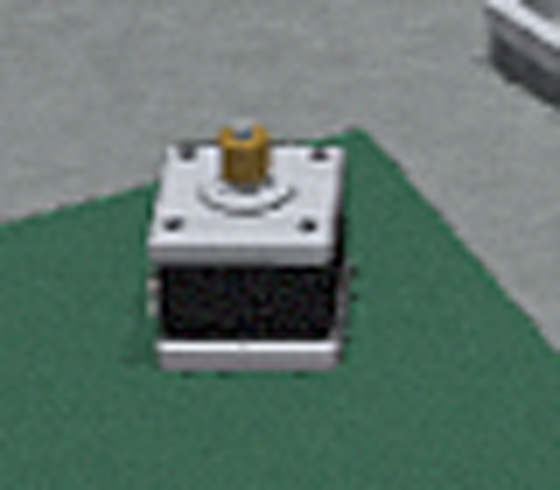

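Gear is placed at (0, 120 mm). The motor's scene-facing side has no socket, and neither did the side seen in w6. I check the hidden robot-side face with the wrist camera before choosing the grip axis.

```bash
python3 -m creep '-.0304 -.0119 -.0027 0 70;-.0304 -.0119 -.0027 0 70;-.0304 -.0119 -.0027 0 70;-.0304 -.0119 -.0027 0 70;-.0304 -.0119 -.0027 0 70;-.0304 -.0119 -.0027 0 70;-.0304 -.0119 -.0027 0 70;-.0304 -.0119 -.0027 0 70' && python3 -m creep '-.0304 -.0119 -.0027 0 70;-.0304 -.0119 -.0027 0 70;-.0304 -.0119 -.0027 0 70;0 0 0 0 70;0 0 0 0 70' && python3 plan.py .4998 -.0926 .1 57.8
python3 - <<'E'
from mat import *
d,P=mat("wrist")
m=(d["z_map"]>.05)&(np.hypot(P[...,0]-.5,P[...,1]+.0926)<.05)&(P[...,2]>.006)
v,u=np.argwhere(m).mean(0).astype(int);print(u,v)
c=d["color"][max(0,v-40):v+40,max(0,u-50):u+50];cv2.imwrite("pics/w7.png",cv2.resize(c,None,fx=5,fy=5,interpolation=cv2.INTER_CUBIC))
E
```

```text
t: 31.97
eef_pos: [0.4327, -0.0025, 0.1128]
orientation: [-2.07, -2.362, 0.001]
ft_force: [0.9, 0.3, 0.2]
opening: 0.0666
finger_force: 0.0
t: 32.38
eef_pos: [0.4097, -0.0975, 0.1209]
orientation: [-2.074, -2.359, 0.0]
ft_force: [0.7, 0.4, 0.0]
opening: 0.0667
finger_force: 0.0
t 32.38 pos [ 0.4097 -0.0975  0.1209] phi 97.34 tilt 0.03 | d tool now [-0.0066  0.09    0.0209] turn 39.54 | d tool after turn [0.0522 0.0736 0.0209] open 0.0667
wrist [435. 248.] 3954 rect [ 0.5037 -0.0953] [0.0469 0.0528] 58.5 | z99 0.0585 top [ 0.499  -0.0925] [0.0117 0.0114] 69.8 [ 0.4985 -0.0921]
538 315
```

View pics/w7.png

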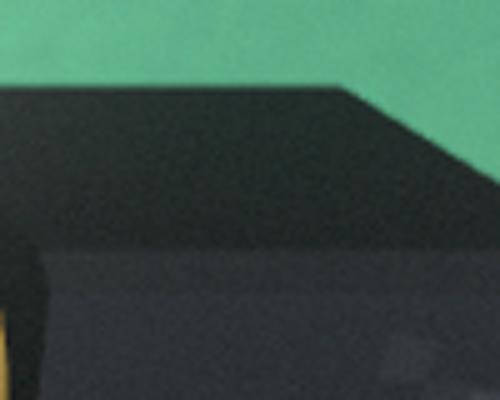

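The crop hit the gripper; the motor is at (435,248).

Run:
```python
from h import *
d=look("wrist");c=d["color"][200:300,375:495];cv2.imwrite("pics/w8.png",cv2.resize(c,None,fx=5,fy=5,interpolation=cv2.INTER_CUBIC))
```

```text
(no output)
```

View pics/w8.png

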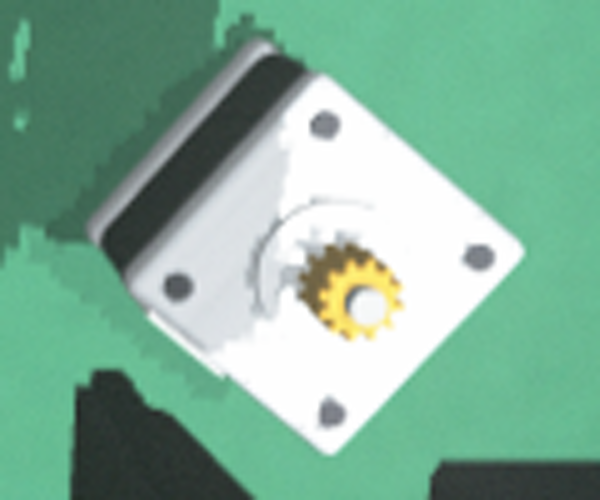

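The robot-side face (upper left) is plain; the socket shows at the lower-left edge (190,345), on the face at azimuth −122°. So I grip with the tool at 57.8°.

```bash
python3 -m creep '0 0 0 6.6 70;0 0 0 6.6 70;0 0 0 6.6 70;0 0 0 6.6 70;0 0 0 6.6 70;0 0 0 6.6 70;.0174 .0245 0 0 70;.0174 .0245 0 0 70' 30 && python3 -m creep '.0174 .0245 0 0 70;0 0 .015 0 70;0 0 0 0 70;0 0 0 0 70' && python3 plan.py .4998 -.0926 -.005 57.8
python3 - <<'E'
from mat import *
mat("wrist","w9.png")
E
```

```text
t: 33.15
eef_pos: [0.4707, -0.0913, 0.1212]
orientation: [-2.748, -1.522, 0.001]
ft_force: [1.2, -0.5, 1.3]
opening: 0.0669
finger_force: 0.0
t: 33.48
eef_pos: [0.4994, -0.0896, 0.1053]
orientation: [-2.745, -1.523, 0.003]
ft_force: [0.3, 0.6, -0.5]
opening: 0.0663
finger_force: 0.0
t 33.48 pos [ 0.4994 -0.0896  0.1053] phi 58.06 tilt 0.17 | d tool now [-0.0022  0.0022  0.1103] turn 0.26 | d tool after turn [-0.0022  0.0022  0.1103] open 0.0663
wrist [320. 248.] 4016 rect [ 0.4995 -0.0925] [0.0418 0.0422] 58.1 | z99 0.0584 top [ 0.4994 -0.0927] [0.0118 0.0116] 46.3 [ 0.4998 -0.0923]
```

```bash
python3 -m creep '-.0022 .0018 .04 0 70;0 0 .035 0 70;0 0 .02 0 70;0 0 .013 0 70;0 0 0 0 70;0 0 0 0 70' 30 && python3 -m creep '0 0 0 0 20;0 0 0 0 20;0 0 0 0 20;0 0 0 0 20;0 0 0 0 20;0 0 0 0 20;0 0 0 0 20;0 0 0 0 20' && python3 plan.py .4901 .299 .1 97.5
```

```text
t: 34.03
eef_pos: [0.5003, -0.0938, -0.0014]
orientation: [-2.748, -1.522, 0.001]
ft_force: [-0.1, 0.1, 1.2]
opening: 0.0667
finger_force: 0.0
t: 34.7
eef_pos: [0.5007, -0.0939, -0.0012]
orientation: [2.748, 1.522, 0.0]
ft_force: [-2.6, 0.4, 8.4]
opening: 0.0417
finger_force: 30.0
t 34.7 pos [ 0.5007 -0.0939 -0.0012] phi 57.95 tilt 0.03 | d tool now [ 0.3274 -0.2175 -0.1013] turn -39.55 | d tool after turn [ 0.3909  0.0408 -0.1013] open 0.0417
```

Motor gripped at 41.7 mm. Carrying it to frame y≈169 mm.

```bash
python3 -m creep '0 0 -.02 0 20;0 0 -.04 0 20;0 0 -.04 -6.6 20;0 0 0 -6.6 20;0 0 0 -6.6 20;0 0 0 -6.6 20;0 0 0 -6.6 20;0 0 0 -6.6 20' && python3 -m creep '.0392 .0041 0 0 20;.0392 .0041 0 0 20;.0392 .0041 0 0 20;.0392 .0041 0 0 20;.0392 .0041 0 0 20;.0392 .0041 0 0 20;.0392 .0041 0 0 20;.0392 .0041 0 0 20' && python3 -m creep '.0392 .0041 0 0 20;.0392 .0041 0 0 20;0 0 .03 0 20;0 0 0 0 20;0 0 0 0 20' && python3 plan.py .49 .3 .0078 97.5
python3 - <<'E'
from m import *
d=look("wrist");P=cloud(d);e=P-np.array([.512,.1325,0]);X=e[...,0]*.991+e[...,1]*.1305;Y=-e[...,0]*.1305+e[...,1]*.991
q=np.stack([X,Y,P[...,2]],-1)
ok=(d["z_map"]>.05)&(abs(X)<.03)&(abs(Y-.17)<.04)&(P[...,2]>.06)&(P[...,2]<.135)
for x in blobs(d,ok,150)[:3]:print(x[1],np.percentile(q[x[2]],[2,98],axis=0).round(4).tolist())
# rim of carrier at +y end
for y in np.arange(.194,.226,.003):
    k=(d["z_map"]>.05)&(abs(X)<.09)&(abs(X)>.04)&(abs(Y-y)<.0015);print(y.round(3),np.median(P[...,2][k]).round(4) if k.any() else None,end="; ")
E
```

```text
t: 35.37
eef_pos: [0.5005, -0.0939, 0.0982]
orientation: [2.064, 2.369, -0.0]
ft_force: [-0.3, -0.5, -2.3]
opening: 0.0419
finger_force: 30.0
t: 36.03
eef_pos: [0.4914, 0.2231, 0.0982]
orientation: [2.071, 2.363, -0.0]
ft_force: [1.9, -0.4, -2.5]
opening: 0.0415
finger_force: 30.0
t: 36.45
eef_pos: [0.4887, 0.2996, 0.0671]
orientation: [-2.069, -2.363, 0.005]
ft_force: [0.5, 0.1, -1.5]
opening: 0.0418
finger_force: 30.0
t 36.45 pos [0.4887 0.2996 0.0671] phi 97.59 tilt 0.21 | d tool now [0.0003 0.0016 0.0593] turn 0.09 | d tool after turn [0.0003 0.0016 0.0593] open 0.0418
9776 [[-0.0274, 0.1658, 0.0777], [0.0258, 0.1899, 0.1322]]
0.194 0.2036; 0.197 0.1836; 0.2 0.1804; 0.203 0.1782; 0.206 0.0122; 0.209 0.0126; 0.212 0.0201; 0.215 0.0196; 0.218 0.0007; 0.221 0.0001; 0.224 0.0001;
```

Motor's far edge is at 190 mm, the rim's inside at 210 mm: clear. Lowering.

```bash
python3 -m creep '0 .001 .03 0 20;0 0 .016 0 20;0 0 .006 0 20;0 0 .003 0 20;0 0 0 0 20;0 0 0 0 20' && python3 -m creep '0 0 .002 0 20;0 0 0 0 20;0 0 0 0 20'
```

```text
t: 37.0
eef_pos: [0.4916, 0.3, 0.0143]
orientation: [2.071, 2.362, 0.002]
ft_force: [0.7, -0.9, -2.6]
opening: 0.0419
finger_force: 30.0
t: 37.25
eef_pos: [0.491, 0.3002, 0.0116]
orientation: [2.07, 2.363, 0.001]
ft_force: [0.4, 0.2, -2.9]
opening: 0.0421
finger_force: 30.0
```

```bash
python3 -m creep '0 0 .002 0 20;0 0 .001 0 20;0 0 0 0 20' && python3 -m creep '0 0 .001 0 20;0 0 0 0 20;0 0 0 0 20'
```

```text
t: 37.5
eef_pos: [0.4907, 0.3001, 0.0079]
orientation: [-2.07, -2.363, 0.001]
ft_force: [-0.6, -0.6, -2.1]
opening: 0.0418
finger_force: 30.0
t: 37.75
eef_pos: [0.4908, 0.3002, 0.0078]
orientation: [2.07, 2.363, 0.0]
ft_force: [-3.0, -1.5, 7.3]
opening: 0.0416
finger_force: 30.0
```

Contact felt (7 N). I release, rise, step away and check everything.

```bash
python3 -m creep '0 0 0 0 70;0 0 0 0 70;0 0 0 0 70;0 0 0 0 70;0 0 0 0 70;0 0 -.01 0 70;0 0 -.03 0 70;0 0 -.04 0 70' && python3 -m creep '0 0 -.04 0 70;0 0 -.04 0 70;-.0417 0 0 0 70;-.0417 0 0 0 70;-.0417 0 0 0 70;-.0417 0 0 0 70;-.0417 0 0 0 70;-.0417 0 0 0 70' && python3 -m creep '-.0417 0 0 0 70;-.0417 0 0 0 70;-.0417 0 0 0 70;0 0 0 0 70;0 0 0 0 70'
python3 - <<'E'
from m import *
d=look("top");P=cloud(d);e=P-np.array([.512,.1325,0]);X=e[...,0]*.991+e[...,1]*.1305;Y=-e[...,0]*.1305+e[...,1]*.991
q=np.stack([X,Y],-1).astype(np.float32);ok=(d["z_map"]>.05)&(P[...,2]<.08)
for nm,k in(("guide",(abs(X)<.03)&(abs(Y)<.07)&(P[...,2]>.046)),("feed",(X>.044)&(X<.1)&(abs(Y)<.1)&(P[...,2]>.0165)),("exit",(X<-.044)&(X>-.1)&(abs(Y)<.1)&(P[...,2]>.0165)),("gear",(abs(X)<.03)&(Y>.095)&(Y<.144)&(P[...,2]>.0165)),("motor",(abs(X)<.035)&(Y>.145)&(Y<.2)&(P[...,2]>.045))):
    x=max(blobs(d,ok&k,10),key=lambda x:x[1]);r=cv2.minAreaRect(q[x[2]]);print(nm,np.round(r[0],4),np.round(r[1],4),round(r[2],1),"z98",np.percentile(P[x[2]][:,2],98).round(4))
im=look("scene","s9.png")
for nm,x,y in(("tape",.7396,.2124),("box",.7343,-.186),("driver",.7393,.0192)):
    k=ok&(abs(P[...,0]-x)<.12)&(abs(P[...,1]-y)<.13)&(P[...,2]>.006)&(P[...,0]>.66);b=max(blobs(d,k,50),key=lambda b:b[1]);print(nm,np.round(cv2.minAreaRect(P[b[2]][:,:2].astype(np.float32))[0],4))
E
```

```text
t: 38.42
eef_pos: [0.4896, 0.2995, 0.0864]
orientation: [-2.069, -2.361, 0.007]
ft_force: [0.4, 0.1, 0.1]
opening: 0.0664
finger_force: 0.0
t: 39.08
eef_pos: [0.5235, 0.0504, 0.1681]
orientation: [2.07, 2.362, 0.001]
ft_force: [1.4, -0.6, -0.2]
opening: 0.0663
finger_force: 0.0
t: 39.5
eef_pos: [0.54, -0.0735, 0.1676]
orientation: [2.075, 2.359, 0.0]
ft_force: [-0.6, 0.6, -0.8]
opening: 0.0663
finger_force: 0.0
guide [-0.0001 -0.0004] [0.0122 0.1112] 0.0 z98 0.0588
feed [0.0717 0.0008] [0.0272 0.1598] 0.1 z98 0.0398
exit [-0.0724 -0.0004] [0.1597 0.0261] 89.7 z98 0.0396
gear [-0.0009  0.1193] [0.0398 0.0402] 57.5 z98 0.0445
motor [-0.      0.1688] [0.0419 0.0426] 0.0 z98 0.0663
tape [0.7395 0.212 ]
box [ 0.7418 -0.1852]
driver [0.7403 0.025 ]
```

View pics/s9.png

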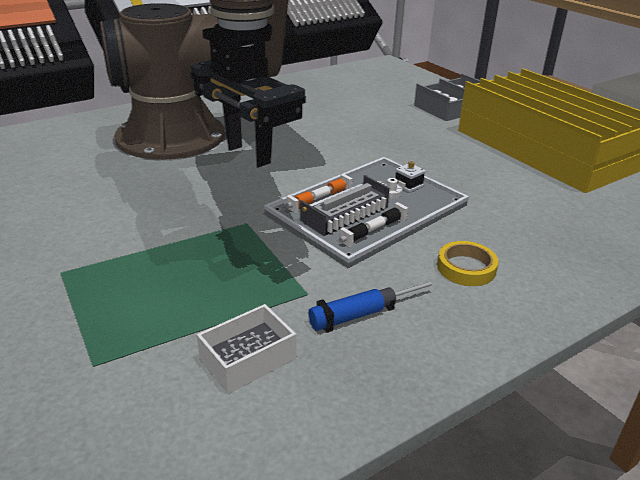

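All five parts are on the carrier within tolerance, upright and released. The box, driver and tape are at the same pixels as at the start, and the arm is clear.

```bash
python3 -c "from station import *;print(finish_job())"
```

```text
the job is handed in; nothing more can be done
None
```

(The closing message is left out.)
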